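# Dial the snap-fastener dispenser to red and lock it

## Robot

A 6-joint arm with a two-finger parallel gripper is mounted at the origin on the work surface. World frame = base frame: x ahead of the robot, y to its left, z up, the work surface at z = 0. Lengths are in m, angles in rad, forces in N, time in s.
With the tool pointing down it reaches from about 0.35 to 0.85 m from the base axis. Payload 8.1 kg.
Tool frame: the origin (TCP) lies on the mounting face of the last link; the fingertips stand 186 mm ahead of it and the grasp point (between the pads) lies 167 mm ahead of it; y points along the fingers, x is the direction in which the jaws open and shut, and the axes are right-handed (so a half turn about y gives the same grasp; the last joint's range is limited). The gripper opens to 93 mm and grips with 3 to 60 N. Pads are 15 mm wide; open, the fingers measure 128 mm over their backs; the gripper's body (75 mm by 188 mm) begins 65 mm behind the grasp point.
Start: joints at [1.176, 0.13, 1.488, -0, 1.523, -0.085], TCP at [0.183, 0.571, 0.405] pointing down, gripper open.
Joint ranges: [-2.96, 2.96], [-0.89, 2.26], [0.02, 2.5], [-1.34, 4.48], [0, 2.73], [-2.66, 2.66]. Speed limits (rad/s): [2.39, 2.39, 2.79, 3.14, 3.14, 3.14].

## Interface

Orientations are given as a rotation vector (axis times angle).
In Python, from plant import robot, imaging gives the robot as it stands.
- The arm moves only by the shell command python3 -m inch 'ROWS' [OPENING] [FORCE]. ROWS is JSON, a list of rows, each an object of numbers: "x", "y", "z": the shift along the tool's x, y, z in mm; "twist": the turn about the tool's y in rad. In form: [{"x": .., "y": .., "z": .., "twist": ..}, ...]. A call has 1 to 12 rows; each row shifts and turns the commanded pose from where the row before left it, along the tool's axes as they then stand; what a row does not reach is not made up. A row lasts 1/10 s, in which the tool goes at most 50 mm and 8.59 degrees, less where a joint would pass 70% of its speed; a pose out of reach is approached as far as the arm can. A call with a gripper value outside its range is refused whole. OPENING is the gripper command: -1 is shut, 1 is fully open, values between are in proportion, set as the call begins (- or left out, the last holds). The fingers move at their own pace and stop on an object; FORCE is the grip in N (left out, the last holds). Time passes only in rows, so rows that do not move let the fingers close. It gives the time, the measured TCP pose, the force and the opening at its end, in the units of the state.
- robot.read_state(): the state, without advancing time (a new reading comes with each control period).
- imaging.read_camera(name): name is "side" or "top" or "wrist"; returns a dict with "color" (420x560x3 uint8, red, green, blue), "depth" (420x560 float32, m along the optical axis (not along the pixel's ray), 0 where there is no reading), "fx", "fy", "cx", "cy" (pixels), "k1" (the pictures are not rectified: a ray, as slopes to the right and down, at radius r is drawn at 1 + k1 r^2 times it, then the intrinsics apply), "rvec" (rotation vector, rad) and "tvec" (3), from world to camera coordinates, as OpenCV has them; the wrist camera has in their place "tool_from_camera" (4x4, takes a point from camera to tool coordinates, whose origin is the TCP and whose axes are the tool frame's). Camera axes: x right, y down, z forward; pixel columns grow to the right and rows downward; lengths in m; the calibration is good to about 2 mm. A picture is of the moment at which its call begins: read the wrist's pose just before it.
- robot.close_job(): hands the job in, once; it reports no verdict.
The state is a dict: "t": time; "q": joint angles; "dq": joint speeds; "joint_torque": joint torques, N m; "tool_pos": TCP position; "orientation": TCP orientation; "force": force on the tool from outside, world axes, zero at the start; "wrist_torque": the same for the moment, N m; "opening": finger opening in m.
Only numpy, scipy, OpenCV 4.12 (cv2) and the standard library are available. Lean on these libraries where they do the work, as an engineer would, in place of code of your own. Each camera call takes 0.05 s, during which the arm holds its last target.

## Task

With the orange pawl still up, turn the dispenser's wheel by its black peg until red fills the window and let it rest there a moment. Then gently tip the pawl over onto the steel rim and ease the wheel slowly to and fro, at most about twelve degrees either way, until the pawl's tooth drops fully into a notch with red still filling the window; stop as soon as it is locked and do not force the wheel against the tooth. Let go, and leave the spool, the tape case and the shears where they are.

Things in the scene. Friction and masses are not known exactly. Their poses are not given: they have to be found in the camera images.
- dispenser: fixed bench dispenser for snap fasteners: grey base 225 x 225 mm, 14 mm high, and a 60 mm wide tongue with the pawl's post, out to 165 mm along +y. Origin: on the wheel's axis, at table height. z is the wheel's axis (up), +x points from the axis to the window, +y from the axis to the pawl. A 20 mm high tray lies out to 165 mm along +x.
- carousel: the wheel, on a stiff vertical bearing (0.18 N m of friction; it stays where it is left and turns freely either way for over a turn). Flat face 50 mm above the table: six coloured sectors of 60 degrees, radius 77 mm, one of them red; steel hub 36 mm across, 12 mm high. A notched steel lock ring surrounds it. Origin on the axis, 20 mm above the table; +x points to the red sector's middle.
- red_sector (a point): middle of the red sector, on the wheel's face, 65 mm from the axis. The steel lock ring (radius 78 to 97 mm, level with the face) turns with the sectors. It has six notches 60 degrees apart, 14 mm wide, open upwards and outwards, but is clamped 3 to 11 degrees out of line: with red centred in the window, the nearest notch is 3 to 11 degrees from the pawl's tooth; to which side is not told.
- window (a point): centre of the black-rimmed window, 22 mm (radial) x 20 mm, 65 mm from the axis, at the height of the wheel's face. It is cut in a white cover that overlies the wheel from 50 to 115 mm along the dispenser's +x and 38 mm to either side, top 57 mm above the table. Red fills it while the red sector's middle is within 18 degrees.
- peg (a point): black upright crank peg on the wheel, 16 mm diameter, 50 mm tall above the wheel's face, its sleeve spinning freely about its own axis, 40 mm from the axis, 225 degrees anticlockwise from above from the red sector's middle. The point lies on its centre line, 35 mm above the wheel's face and 15 mm below its top.
- pawl_angle (a joint): angle of the orange pawl (rad). 0 = parked: up, leaning 20 degrees outwards, away from the wheel, held by its weight. Grows as it tips towards the wheel; past about 0.35 it falls on by itself. About 1.7 = tooth resting on the rim; 1.92 = tooth fully in a notch, arm level. Its hinge is 137 mm from the wheel's axis along the dispenser's +y, 59 mm above the table, parallel to the dispenser's x.
- pawl_tip (a point): on the pawl arm's centre line, 60 mm from its hinge, at the arm's free end (its top while parked). The arm is 14 mm wide, 8 mm thick, 61 mm long.
- pawl: the orange pawl; origin on its hinge. Under the arm's free end, 47 mm from the hinge, sits its steel tooth, 9 mm wide along the rim (5 mm of play in a notch), reaching 19 mm below the arm's centre line when the arm is level. It weighs about 1 N on the rim. Once in a notch it stops the wheel; it must not bear more than 7 N against the rim.
- spool: blue thread spool, standing, 38 mm diameter, 60 mm high; origin under its centre. To be left alone.
- tape_case: red round tape-measure case, 52 mm diameter, 22 mm high; origin under its centre. To be left alone.
- shears: tailor's shears lying flat, blue handles, 215 mm long, 10 mm high; origin under the pivot, blades to +x. To be left alone.

How it is judged:
By the outcome, as a careful person would: the job done as asked, in the order asked, and still so for the second after the job is handed in, with the robot touching nothing.
It also fails if it takes over 72 s, if anything falls off the work surface, if the arm or the gripper's body presses on something with over 40 N, if the wrist force passes 120 N, or if a joint passes its speed limit or range.

## Working session

There is one attempt and no reset: what is moved stays moved. The work goes in short steps, Python scripts to look and compute and a shell command to move; the robot and the scene stay as the last step left them, time stands still between calls to the robot, and variables do not carry over. Pictures are saved under pics/ and viewed, and the job is handed in when it is done.

```bash
ls; mkdir -p pics; python3 - <<'E'
from plant import robot, imaging
import cv2
print(robot.read_state())
for n in ["side","top","wrist"]:
    d=imaging.read_camera(n)
    cv2.imwrite(f"pics/{n}0.png",d["color"][:,:,::-1])
    print(n,{k:d[k] for k in d if k not in("color","depth")})
E
```

```text
pics
{'t': 0.0, 'q': array([ 1.17558867e+00,  1.31146449e-01,  1.48922394e+00, -1.05615136e-05,
        1.52302221e+00, -8.53714278e-02]), 'dq': array([-0.00120218,  0.00206012, -0.00116791, -0.00146136,  0.00097527,
       -0.00097034]), 'joint_torque': array([-9.29426897e-04, -5.59825337e+01, -4.91772437e+01,  7.67216971e-02,
        3.48515657e-02, -2.50577214e-04]), 'tool_pos': array([0.18282086, 0.57123761, 0.40372634]), 'orientation': array([-1.3409594 , -0.97685726,  0.97940177]), 'force': array([-0.63892396,  0.69845222,  0.1605986 ]), 'wrist_torque': array([0.01388803, 0.06738056, 0.00501279]), 'opening': 0.09301848610009297}
side {'fx': 402.91444105577375, 'fy': 402.91444105577375, 'cx': 281.6974463578462, 'cy': 211.5038829680102, 'k1': -0.026536562963057845, 'rvec': array([ 0.17990934, -2.65833205,  1.53425806]), 'tvec': array([0.587771  , 0.14786673, 0.69607564])}
top {'fx': 449.03968435170043, 'fy': 449.03968435170043, 'cx': 281.85489759902384, 'cy': 208.02785007524142, 'k1': -0.11955549483502065, 'rvec': array([ 2.17064409, -2.05613561,  0.21835834]), 'tvec': array([-0.05754775,  0.60371442,  0.97130362])}
wrist {'fx': 360.9095626580641, 'fy': 360.9095626580641, 'cx': 277.23592197125777, 'cy': 208.62292593291883, 'k1': 0.0020851060383481417, 'tool_from_camera': array([[ 9.99999198e-01,  1.24206877e-03,  2.45885681e-04,
        -1.08518399e-03],
       [ 9.71050844e-05, -2.68855716e-01,  9.63180458e-01,
         1.97172920e-02],
       [ 1.26244414e-03, -9.63179662e-01, -2.68855621e-01,
         7.45335507e-02],
       [ 0.00000000e+00,  0.00000000e+00,  0.00000000e+00,
         1.00000000e+00]])}
```

View pics/side0.png

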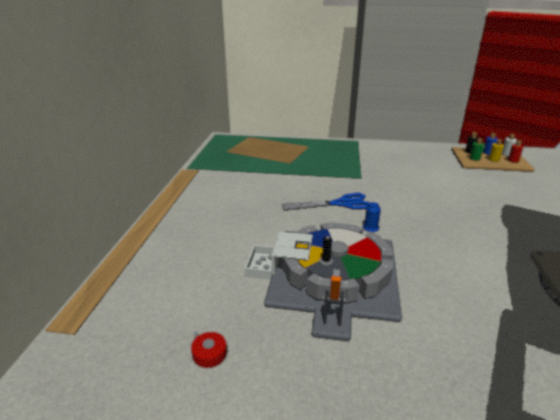

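View pics/top0.png

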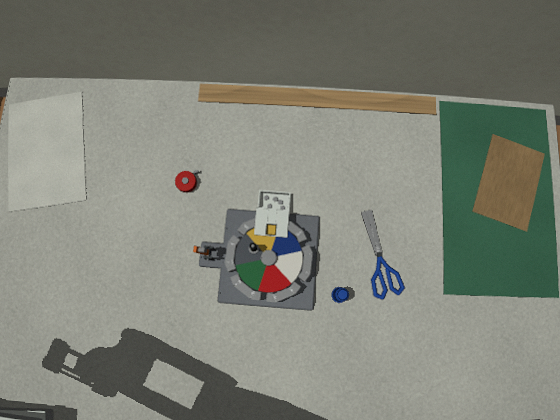

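View pics/wrist0.png

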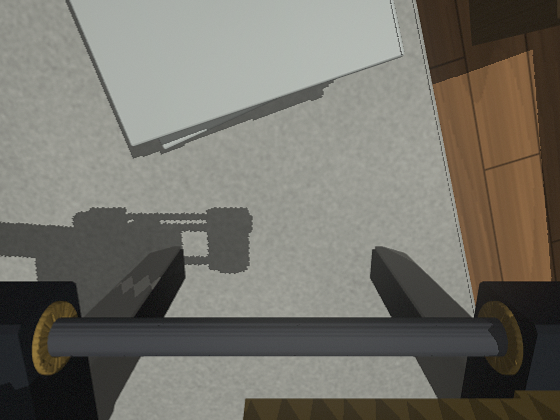

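```bash
cat > h.py <<'E'
from plant import robot, imaging
import numpy as np, cv2
from scipy.spatial.transform import Rotation as R
def cam(n):
    s=robot.read_state(); d=imaging.read_camera(n)
    if n=="wrist":
        T=np.eye(4);T[:3,:3]=R.from_rotvec(s["orientation"]).as_matrix();T[:3,3]=s["tool_pos"]
        W=T@d["tool_from_camera"]   # world from camera
    else:
        C=np.eye(4);C[:3,:3]=cv2.Rodrigues(d["rvec"])[0];C[:3,3]=d["tvec"];W=np.linalg.inv(C)
    d["W"]=W; d["K"]=np.array([[d["fx"],0,d["cx"]],[0,d["fy"],d["cy"]],[0,0,1.]]); d["D"]=np.array([d["k1"],0,0,0.])
    return d
def und(d,p): return cv2.undistortPoints(np.array(p,float).reshape(-1,1,2),d["K"],d["D"]).reshape(-1,2)
def atz(d,p,z):
    u=und(d,p); r=np.c_[u,np.ones(len(u))]@d["W"][:3,:3].T; o=d["W"][:3,3]
    return o+r*((z-o[2])/r[:,2])[:,None]
def dep(d,p):
    u=und(d,p); z=np.array([d["depth"][int(round(b)),int(round(a))] for a,b in p])
    return (np.c_[u,np.ones(len(u))]*z[:,None])@d["W"][:3,:3].T+d["W"][:3,3]
def proj(d,P):
    C=np.linalg.inv(d["W"]); 
    return cv2.projectPoints(np.array(P,float).reshape(-1,1,3),cv2.Rodrigues(C[:3,:3])[0],C[:3,3],d["K"],d["D"])[0].reshape(-1,2)
def crop(d,name,x0,y0,x1,y1,s):
    im=cv2.resize(d["color"][y0:y1,x0:x1,::-1],None,fx=s,fy=s,interpolation=cv2.INTER_CUBIC); cv2.imwrite("pics/"+name,im)
E
python3 - <<'E'
from h import *
np.set_printoptions(precision=4,suppress=True)
d=cam("top")
crop(d,"top1.png",180,160,360,320,4)
p=[(268,257),(205,252),(272,229),(186,181),(341,295)]
print(dep(d,p)); print(atz(d,p,.05)); print(d["W"][:3,3])
s=robot.read_state();print(R.from_rotvec(s["orientation"]).as_matrix())
d=cam("side"); crop(d,"side1.png",230,180,430,350,4)
E
```

```text
[[ 0.4915  0.0003  0.0643]
 [ 0.4931  0.1403  0.0808]
 [ 0.558  -0.0046  0.0493]
 [ 0.6673  0.2109  0.0268]
 [ 0.4155 -0.167   0.0621]]
[[ 0.4928  0.0007  0.05  ]
 [ 0.4961  0.1456  0.05  ]
 [ 0.5579 -0.0047  0.05  ]
 [ 0.6613  0.2056  0.05  ]
 [ 0.4157 -0.1686  0.05  ]]
[ 0.396  -0.0292  1.074 ]
[[ 0.3048 -0.0005 -0.9524]
 [ 0.9524 -0.0011  0.3048]
 [-0.0012 -1.      0.0001]]
```

View pics/top1.png

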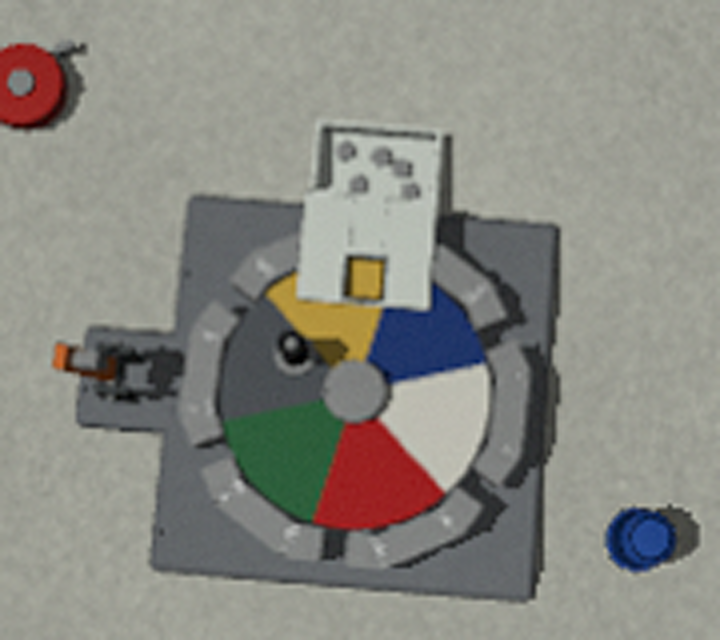

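View pics/side1.png

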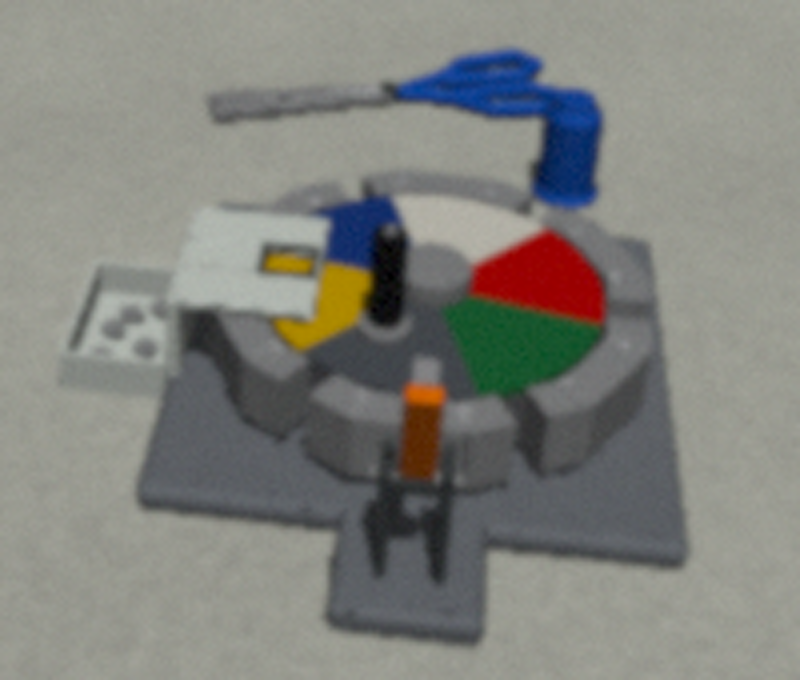

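```bash
python3 -m inch '[{"x":-34,"z":-36},{"x":-34,"z":-36},{"x":-34,"z":-36},{"x":-34,"z":-36},{"x":-34,"z":-36},{"x":-34,"z":-36},{"x":-34,"z":-36},{"x":-34,"z":-36},{"x":-34,"z":-36},{"x":-34,"z":-36},{"x":-34,"z":-36},{"x":-34,"z":-36}]' 1
python3 -m inch '[{"x":-20,"z":-15},{"x":-20,"z":-15},{"twist":0.149},{"twist":0.149},{"twist":0.149},{"twist":0.149},{"twist":0.149},{"twist":0.149},{"twist":0.149},{"twist":0.149},{"twist":0.149},{}]'
python3 - <<'E'
from h import *
np.set_printoptions(precision=4,suppress=True)
s=robot.read_state();print(s["t"],s["q"],s["tool_pos"],s["force"]);print(R.from_rotvec(s["orientation"]).as_matrix())
d=cam("wrist");crop(d,"w1.png",0,0,560,420,1); 
import pickle; pickle.dump(d,open("w1.pkl","wb"))
E
```

```text
0.25 [ 1.1756  0.1308  1.4887  0.      1.523  -0.0854] [0.1829 0.5713 0.4042] [-0.7806 -0.0636  0.4572]
[[ 0.3049 -0.0003 -0.9524]
 [ 0.9524 -0.0008  0.3049]
 [-0.0009 -1.      0.0001]]$[0]: bad value
$[0]: bad value
```

View pics/w1.png

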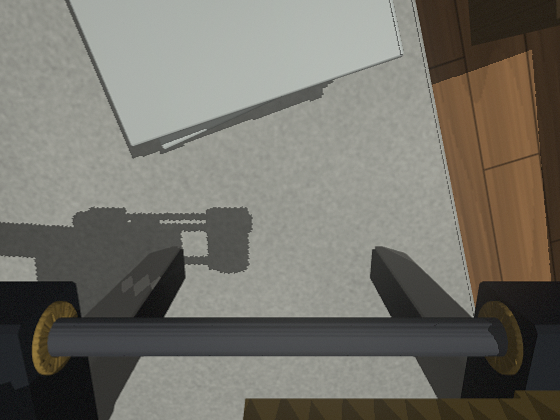

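The move was refused and nothing moved; rows probably need all four keys. I'll try one small row first.

```bash
python3 -m inch '[{"x":-34,"y":0,"z":-36,"twist":0}]' 1
```

```text
t: 0.4
tool_pos: [0.2052, 0.5301, 0.4032]
orientation: [-1.338, -0.979, 0.982]
force: [0.8, -0.4, 0.5]
opening: 0.0931
```

```bash
python3 -m inch '[{"x":-34,"y":0,"z":-36,"twist":0},{"x":-34,"y":0,"z":-36,"twist":0},{"x":-34,"y":0,"z":-36,"twist":0},{"x":-34,"y":0,"z":-36,"twist":0},{"x":-34,"y":0,"z":-36,"twist":0},{"x":-34,"y":0,"z":-36,"twist":0},{"x":-34,"y":0,"z":-36,"twist":0},{"x":-34,"y":0,"z":-36,"twist":0},{"x":-34,"y":0,"z":-36,"twist":0},{"x":-34,"y":0,"z":-36,"twist":0},{"x":-34,"y":0,"z":-36,"twist":0}]' 1
python3 -m inch '[{"x":-20,"y":0,"z":-15,"twist":0},{"x":-20,"y":0,"z":-15,"twist":0},{"x":0,"y":0,"z":0,"twist":0.149},{"x":0,"y":0,"z":0,"twist":0.149},{"x":0,"y":0,"z":0,"twist":0.149},{"x":0,"y":0,"z":0,"twist":0.149},{"x":0,"y":0,"z":0,"twist":0.149},{"x":0,"y":0,"z":0,"twist":0.149},{"x":0,"y":0,"z":0,"twist":0.149},{"x":0,"y":0,"z":0,"twist":0.149},{"x":0,"y":0,"z":0,"twist":0.149},{"x":0,"y":0,"z":0,"twist":0}]'
python3 - <<'E'
from h import *
np.set_printoptions(precision=4,suppress=True)
s=robot.read_state();print(s["t"],s["q"],s["tool_pos"],s["force"]);print(R.from_rotvec(s["orientation"]).as_matrix())
d=cam("wrist");crop(d,"w2.png",0,0,560,420,1); 
import pickle; pickle.dump(d,open("w2.pkl","wb"))
E
```

```text
t: 1.5
tool_pos: [0.4705, 0.0491, 0.405]
orientation: [-1.34, -0.979, 0.977]
force: [0.7, 1.6, 0.3]
opening: 0.0933
t: 2.7
tool_pos: [0.4863, 0.0039, 0.4048]
orientation: [-1.57, 0.065, -0.065]
force: [0.1, 0.5, 0.0]
opening: 0.0926
2.7 [-0.0974 -0.1817  1.7949 -0.      1.5283 -0.0149] [0.4863 0.0039 0.4048] [0.1124 0.5    0.0094]
[[ 0.9966  0.0001  0.0825]
 [-0.0825 -0.      0.9966]
 [ 0.0001 -1.     -0.    ]]
```

View pics/w2.png

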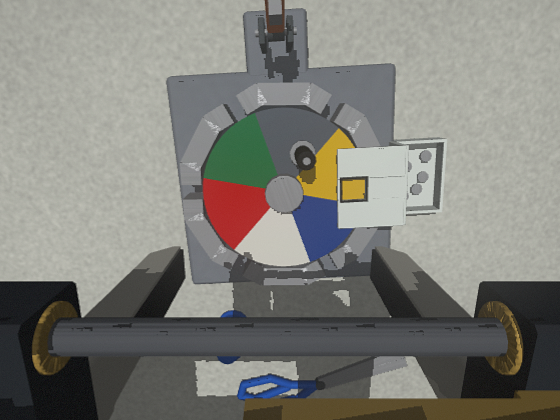

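```bash
cat >> h.py <<'E'
def ortho(d,c,z,half=0.13,n=780):
    # x world up, y world left; pixel (col,row)-> y=c1+half-col*2half/n, x=c0+half-row*..
    s=2*half/n; cc,rr=np.meshgrid(np.arange(n),np.arange(n))
    P=np.stack([c[0]+half-rr*s,c[1]+half-cc*s,np.full(cc.shape,z)],-1).reshape(-1,3)
    q=proj(d,P).astype(np.float32).reshape(n,n,2)
    return cv2.remap(d["color"],q[...,0],q[...,1],cv2.INTER_CUBIC)
E
python3 - <<'E'
from h import *
import pickle
d=pickle.load(open("w2.pkl","rb"))
o=ortho(d,(.4915,0),.05,.12,600);cv2.imwrite("pics/o1.png",o[:,:,::-1])
crop(d,"w2a.png",180,60,380,210,4)
o=ortho(d,(.4915,0.03),.014,.165,600);cv2.imwrite("pics/o2.png",o[:,:,::-1])
E
```

```text
(no output)
```

View pics/o1.png

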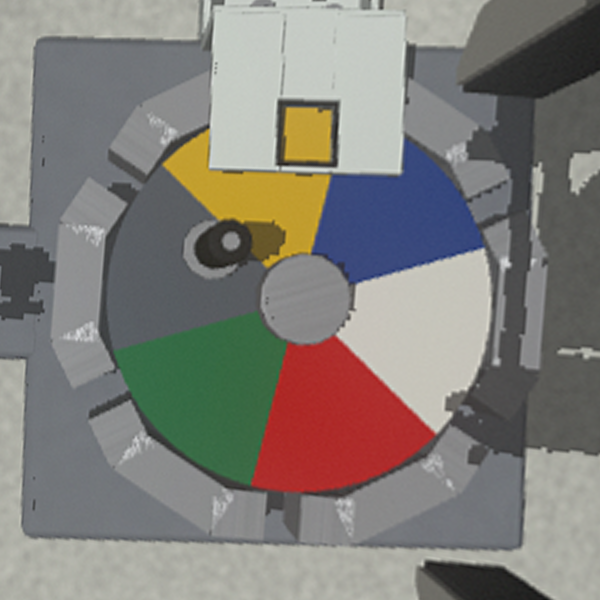

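View pics/o2.png

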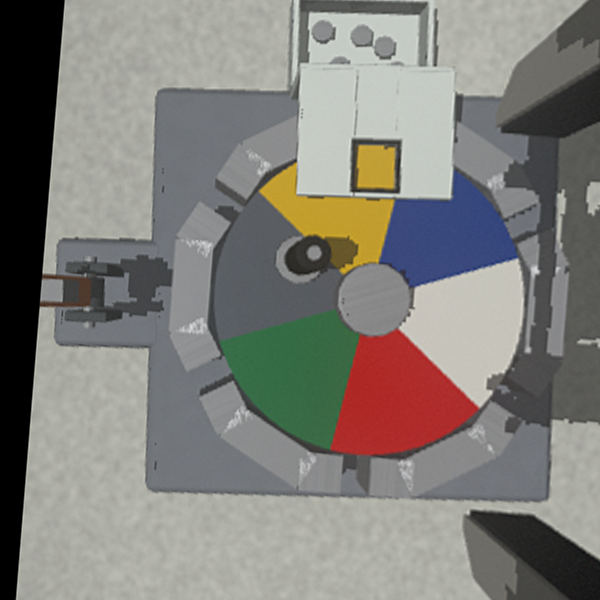

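```bash
python3 - <<'E'
from h import *
import pickle
d=pickle.load(open("w2.pkl","rb"))
c=(.4913,.0002)
# polar unwrap at z=.05: rows radius 70..105, cols world angle 0..360 
n=1440; A=np.radians(np.arange(n)*0.25); r=np.arange(60,110,.25)/1000
AA,RR=np.meshgrid(A,r)
P=np.stack([c[0]+RR*np.cos(AA),c[1]+RR*np.sin(AA),np.full(AA.shape,.05)],-1)
q=proj(d,P.reshape(-1,3)).astype(np.float32).reshape(len(r),n,2)
o=cv2.remap(d["color"],q[...,0],q[...,1],cv2.INTER_CUBIC)
a=np.vstack([o[:,160:800],np.zeros((8,640,3),np.uint8),o[:,800:1440]])
for c0 in range(0,640,40):
    for y in (0,208): cv2.line(a,(c0,y),(c0,y+(8 if c0%80 else 16)),(255,0,255),1)
cv2.imwrite("pics/p1.png",a[:,:,::-1])
E
```

```text
(no output)
```

View pics/p1.png

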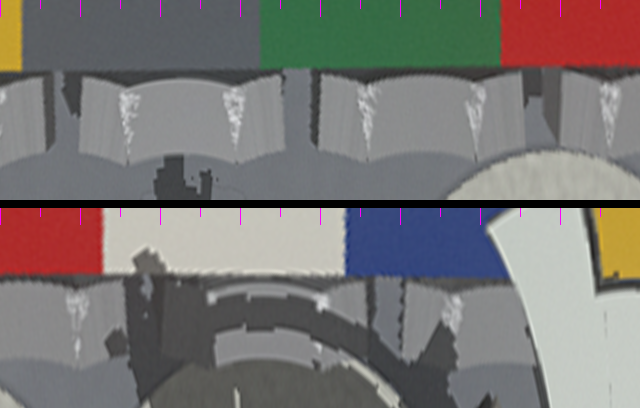

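View pics/w2a.png

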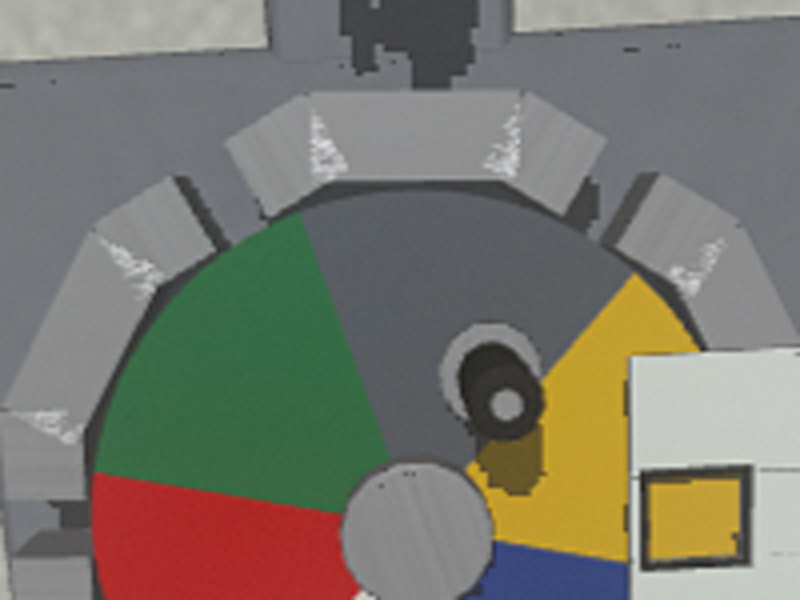

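```bash
python3 - <<'E'
from h import *
import pickle
np.set_printoptions(precision=4,suppress=True)
d=pickle.load(open("w2.pkl","rb"))
print("peg top",atz(d,[(306.5,161)],.1),"depth",dep(d,[(306.5,161)]))
print("hub",atz(d,[(284.5,194.5)],.062),dep(d,[(284.5,194.5)]))
crop(d,"w2p.png",230,0,330,75,8)
t=cam("top"); print("peg top (top)",atz(t,[(180+290/4,160+347/4)],.1)); print("hub", atz(t,[(180+355/4,160+391/4)],.062))
s=robot.read_state(); print(s["tool_pos"])
E
```

```text
peg top [[0.512  0.0349 0.1   ]] depth [[0.5118 0.0354 0.1031]]
hub [[0.4926 0.0001 0.062 ]] [[0.4926 0.0001 0.0619]]
peg top (top) [[0.5086 0.0343 0.1   ]]
hub [[ 0.4901 -0.0014  0.062 ]]
[0.4863 0.0039 0.4047]
```

View pics/w2p.png

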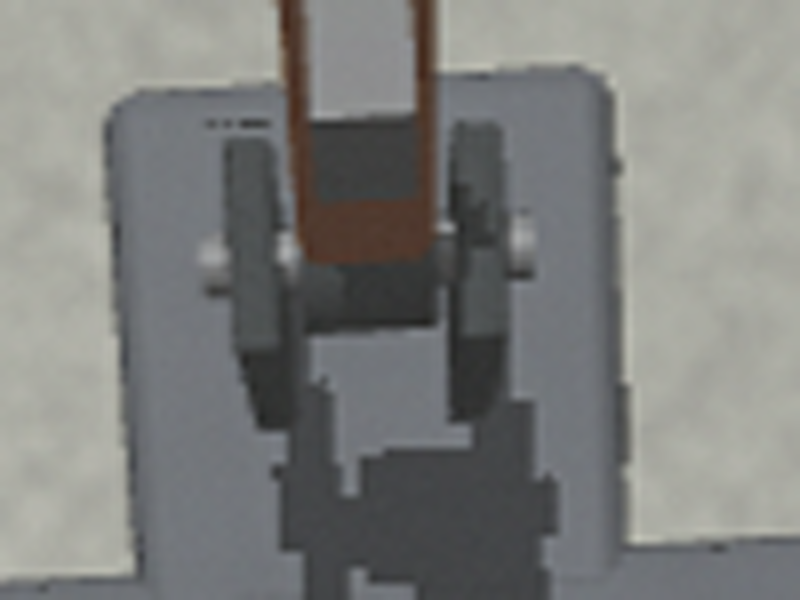

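```bash
python3 -m inch '[{"x":23,"y":0,"z":33,"twist":-0.052},{"x":0,"y":30,"z":0,"twist":0},{"x":0,"y":30,"z":0,"twist":0},{"x":0,"y":20,"z":0,"twist":0},{"x":0,"y":0,"z":0,"twist":0}]' 0.1
python3 - <<'E'
from h import *
d=cam("wrist");crop(d,"w3.png",0,0,560,420,1)
d=cam("side"); crop(d,"s3.png",230,150,430,300,4)
E
```

```text
t: 3.3
tool_pos: [0.5105, 0.0351, 0.3212]
orientation: [-1.571, 0.024, -0.014]
force: [-0.3, -0.3, -0.3]
opening: 0.0578
```

View pics/w3.png

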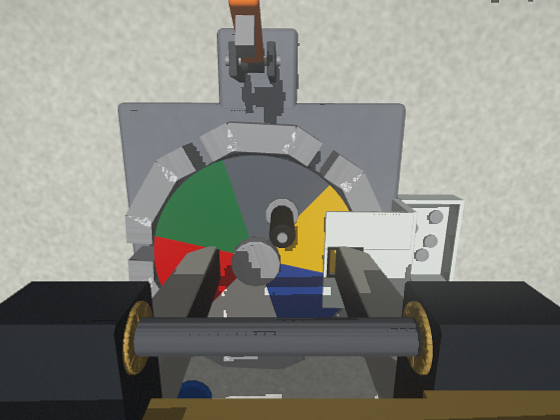

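View pics/s3.png

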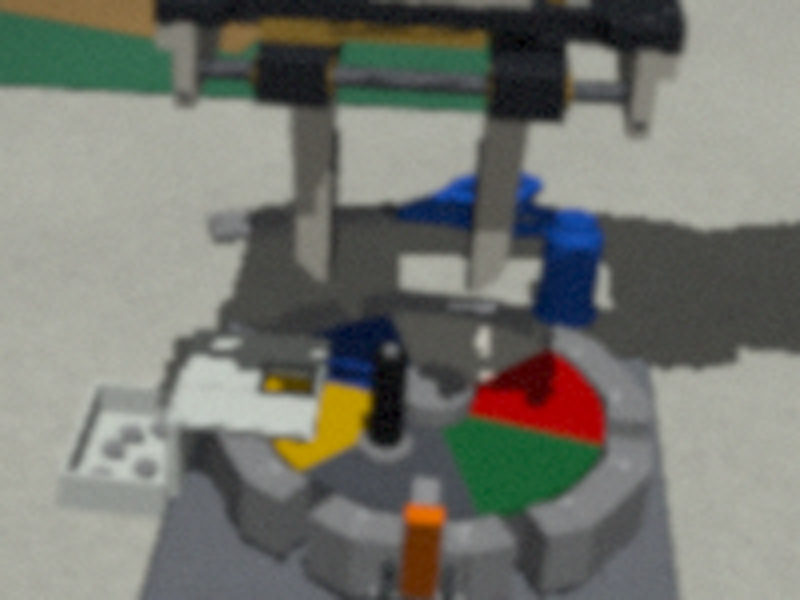

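```bash
python3 -m inch '[{"x":1,"y":33,"z":0,"twist":0},{"x":0,"y":33,"z":0,"twist":0},{"x":0,"y":0,"z":0,"twist":0}]' 0.1
python3 -m inch '[{"x":0,"y":0,"z":0,"twist":0},{"x":0,"y":0,"z":0,"twist":0},{"x":0,"y":0,"z":0,"twist":0},{"x":0,"y":0,"z":0,"twist":0},{"x":0,"y":0,"z":0,"twist":0},{"x":0,"y":0,"z":0,"twist":0}]' -1 20
python3 - <<'E'
from h import *
d=cam("wrist");crop(d,"w4.png",130,120,430,330,2)
d=cam("side"); crop(d,"s4.png",230,180,430,330,4)
E
```

```text
t: 3.7
tool_pos: [0.5116, 0.0349, 0.2562]
orientation: [-1.571, 0.025, -0.017]
force: [-1.3, 0.1, -0.7]
opening: 0.0514
t: 4.3
tool_pos: [0.5129, 0.0349, 0.2596]
orientation: [-1.571, 0.022, -0.022]
force: [-4.1, -1.2, 6.1]
opening: 0.0151
```

View pics/w4.png

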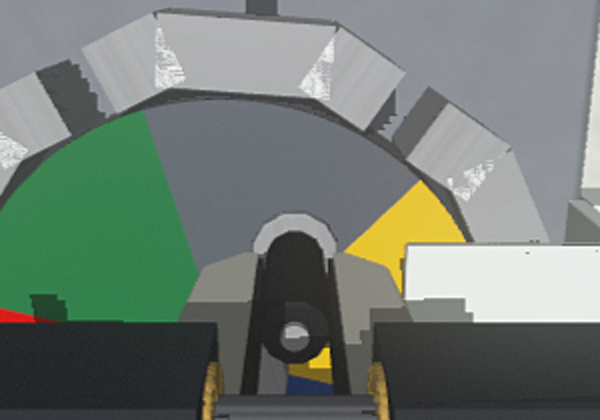

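View pics/s4.png

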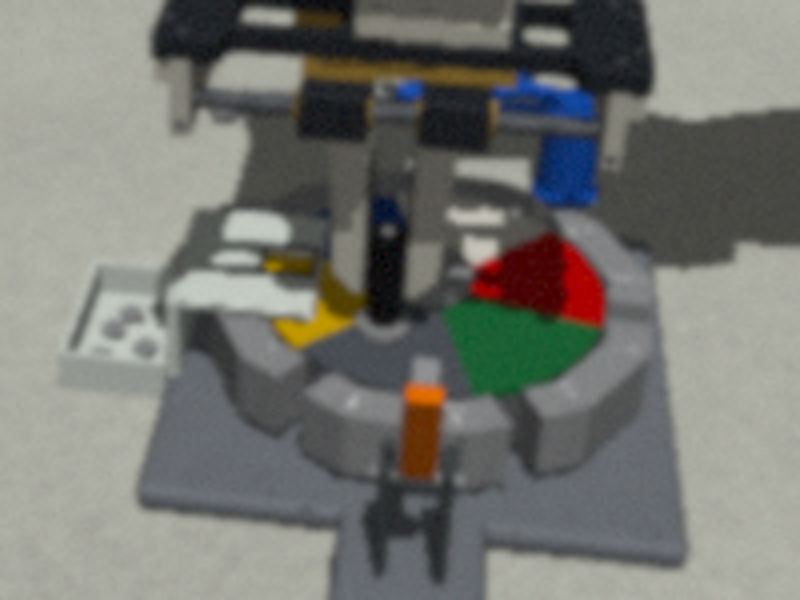

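```bash
python3 -m inch '[{"x":0,"y":-3,"z":0,"twist":0},{"x":0,"y":0,"z":0,"twist":0}]'
```

```text
t: 4.6
tool_pos: [0.5122, 0.0351, 0.2601]
orientation: [-1.57, 0.024, -0.02]
force: [3.4, 0.8, -14.1]
opening: 0.0155
```

```bash
python3 - <<'E'
from h import *
s=robot.read_state();M=R.from_rotvec(s["orientation"]).as_matrix();print(M[:,0],np.degrees(np.arctan2(M[1,0],M[0,0])))
a=62.0;px=py=0
for k in range(1,45):
    b=np.radians(a+4*k); X=40*(np.cos(b)-np.cos(np.radians(a)));Z=40*(np.sin(b)-np.sin(np.radians(a)))
    x=round(X-px,1);z=round(Z-py,1);px+=x;py+=z
    print(k,a+4*k,'{"x":%.1f,"y":0,"z":%.1f,"twist":0}'%(x,z))
E
```

```text
[ 0.99960632 -0.02797025 -0.00220801] -1.6027901526194155
1 66.0 {"x":-2.5,"y":0,"z":1.2,"twist":0}
2 70.0 {"x":-2.6,"y":0,"z":1.1,"twist":0}
3 74.0 {"x":-2.7,"y":0,"z":0.8,"twist":0}
4 78.0 {"x":-2.7,"y":0,"z":0.7,"twist":0}
5 82.0 {"x":-2.7,"y":0,"z":0.5,"twist":0}
6 86.0 {"x":-2.8,"y":0,"z":0.3,"twist":0}
7 90.0 {"x":-2.8,"y":0,"z":0.1,"twist":0}
8 94.0 {"x":-2.8,"y":0,"z":-0.1,"twist":0}
9 98.0 {"x":-2.7,"y":0,"z":-0.3,"twist":0}
10 102.0 {"x":-2.8,"y":0,"z":-0.5,"twist":0}
11 106.0 {"x":-2.7,"y":0,"z":-0.7,"twist":0}
12 110.0 {"x":-2.7,"y":0,"z":-0.8,"twist":0}
13 114.0 {"x":-2.5,"y":0,"z":-1.1,"twist":0}
14 118.0 {"x":-2.6,"y":0,"z":-1.2,"twist":0}
15 122.0 {"x":-2.4,"y":0,"z":-1.4,"twist":0}
16 126.0 {"x":-2.3,"y":0,"z":-1.6,"twist":0}
17 130.0 {"x":-2.2,"y":0,"z":-1.7,"twist":0}
18 134.0 {"x":-2.1,"y":0,"z":-1.8,"twist":0}
19 138.0 {"x":-1.9,"y":0,"z":-2.1,"twist":0}
20 142.0 {"x":-1.8,"y":0,"z":-2.1,"twist":0}
21 146.0 {"x":-1.6,"y":0,"z":-2.3,"twist":0}
22 150.0 {"x":-1.5,"y":0,"z":-2.3,"twist":0}
23 154.0 {"x":-1.3,"y":0,"z":-2.5,"twist":0}
24 158.0 {"x":-1.2,"y":0,"z":-2.
[... 197 characters left out ...]
78.0 {"x":-0.2,"y":0,"z":-2.8,"twist":0}
30 182.0 {"x":0.0,"y":0,"z":-2.8,"twist":0}
31 186.0 {"x":0.2,"y":0,"z":-2.8,"twist":0}
32 190.0 {"x":0.4,"y":0,"z":-2.8,"twist":0}
33 194.0 {"x":0.6,"y":0,"z":-2.7,"twist":0}
34 198.0 {"x":0.8,"y":0,"z":-2.7,"twist":0}
35 202.0 {"x":0.9,"y":0,"z":-2.6,"twist":0}
36 206.0 {"x":1.2,"y":0,"z":-2.6,"twist":0}
37 210.0 {"x":1.3,"y":0,"z":-2.4,"twist":0}
38 214.0 {"x":1.5,"y":0,"z":-2.4,"twist":0}
39 218.0 {"x":1.6,"y":0,"z":-2.2,"twist":0}
40 222.0 {"x":1.8,"y":0,"z":-2.2,"twist":0}
41 226.0 {"x":1.9,"y":0,"z":-2.0,"twist":0}
42 230.0 {"x":2.1,"y":0,"z":-1.9,"twist":0}
43 234.0 {"x":2.2,"y":0,"z":-1.7,"twist":0}
44 238.0 {"x":2.3,"y":0,"z":-1.5,"twist":0}
```

```bash
python3 -m inch '[{"x":0,"y":2,"z":0,"twist":0},{"x":-2.5,"y":0,"z":1.2,"twist":0},{"x":-2.6,"y":0,"z":1.1,"twist":0},{"x":-2.7,"y":0,"z":0.8,"twist":0},{"x":-2.7,"y":0,"z":0.7,"twist":0},{"x":-2.7,"y":0,"z":0.5,"twist":0},{"x":-2.8,"y":0,"z":0.3,"twist":0},{"x":0,"y":0,"z":0,"twist":0}]'
python3 - <<'E'
from h import *
d=cam("wrist");crop(d,"w5.png",0,60,560,360,1.4)
E
```

```text
t: 5.4
tool_pos: [0.4971, 0.0401, 0.26]
orientation: [-1.571, 0.021, -0.023]
force: [3.7, 0.6, -5.1]
opening: 0.0155
```

View pics/w5.png

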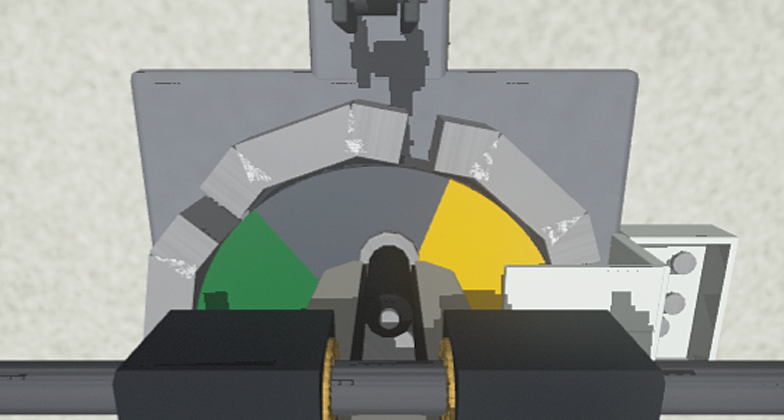

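```bash
python3 -m inch '[{"x":-2.8,"y":0,"z":0.1,"twist":0},{"x":-2.8,"y":0,"z":-0.1,"twist":0},{"x":-2.7,"y":0,"z":-0.3,"twist":0},{"x":-2.8,"y":0,"z":-0.5,"twist":0},{"x":-2.7,"y":0,"z":-0.7,"twist":0},{"x":-2.7,"y":0,"z":-0.8,"twist":0},{"x":-2.5,"y":0,"z":-1.1,"twist":0},{"x":-2.6,"y":0,"z":-1.2,"twist":0},{"x":-2.4,"y":0,"z":-1.4,"twist":0},{"x":-2.3,"y":0,"z":-1.6,"twist":0},{"x":-2.2,"y":0,"z":-1.7,"twist":0},{"x":-2.1,"y":0,"z":-1.8,"twist":0}]'
python3 -m inch '[{"x":-1.9,"y":0,"z":-2.1,"twist":0},{"x":-1.8,"y":0,"z":-2.1,"twist":0},{"x":-1.6,"y":0,"z":-2.3,"twist":0},{"x":-1.5,"y":0,"z":-2.3,"twist":0},{"x":-1.3,"y":0,"z":-2.5,"twist":0},{"x":-1.2,"y":0,"z":-2.5,"twist":0},{"x":-0.9,"y":0,"z":-2.7,"twist":0},{"x":-0.8,"y":0,"z":-2.6,"twist":0},{"x":-0.6,"y":0,"z":-2.8,"twist":0},{"x":-0.4,"y":0,"z":-2.7,"twist":0},{"x":-0.2,"y":0,"z":-2.8,"twist":0},{"x":0,"y":0,"z":0,"twist":0}]'
python3 - <<'E'
from h import *
s=robot.read_state();p=s["tool_pos"];print(p,np.hypot(p[0]-.4925,p[1]),np.degrees(np.arctan2(p[1],p[0]-.4925))%360)
d=cam("wrist");crop(d,"w6.png",0,60,560,360,1.4)
E
```

```text
t: 6.65
tool_pos: [0.4661, 0.0305, 0.26]
orientation: [-1.569, 0.021, -0.022]
force: [2.5, 5.0, -4.1]
opening: 0.0157
t: 7.85
tool_pos: [0.4527, 0.003, 0.2599]
orientation: [-1.57, 0.023, -0.02]
force: [-4.6, 2.9, 1.2]
opening: 0.0155
[0.45265013 0.0030151  0.25990073] 0.03996377083463587 175.67316171593177
```

View pics/w6.png

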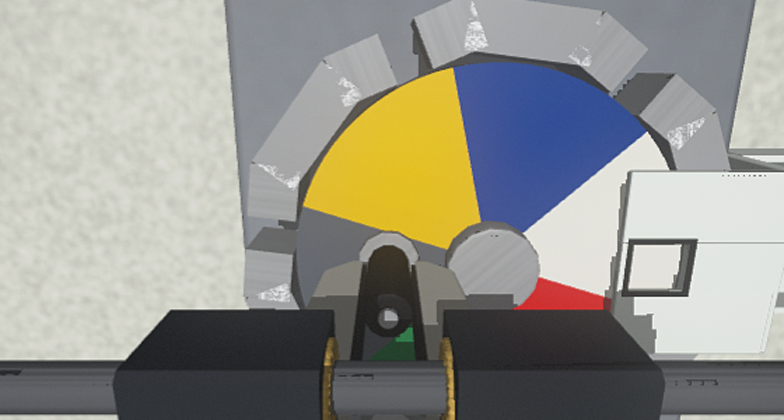

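```bash
python3 -m inch '[{"x":0,"y":0,"z":-2.8,"twist":0},{"x":0.2,"y":0,"z":-2.8,"twist":0},{"x":0.4,"y":0,"z":-2.8,"twist":0},{"x":0.6,"y":0,"z":-2.7,"twist":0},{"x":0.8,"y":0,"z":-2.7,"twist":0},{"x":0.9,"y":0,"z":-2.6,"twist":0},{"x":1.2,"y":0,"z":-2.6,"twist":0},{"x":1.3,"y":0,"z":-2.4,"twist":0},{"x":1.5,"y":0,"z":-2.4,"twist":0},{"x":1.6,"y":0,"z":-2.2,"twist":0},{"x":1.8,"y":0,"z":-2.2,"twist":0},{"x":0,"y":0,"z":0,"twist":0}]'
python3 - <<'E'
from h import *
s=robot.read_state();p=s["tool_pos"];print(p,s["force"],np.hypot(p[0]-.4925,p[1]),np.degrees(np.arctan2(p[1],p[0]-.4925))%360)
d=cam("wrist");crop(d,"w7.png",0,60,560,360,1.4)
E
```

```text
t: 9.1
tool_pos: [0.4624, -0.0258, 0.2599]
orientation: [-1.571, 0.023, -0.021]
force: [-4.6, 0.3, 2.4]
opening: 0.0151
[ 0.46235997 -0.02581723  0.25990337] [-4.57337338  0.34693673  2.44455726] 0.03968564843393459 220.5825731352152
```

View pics/w7.png

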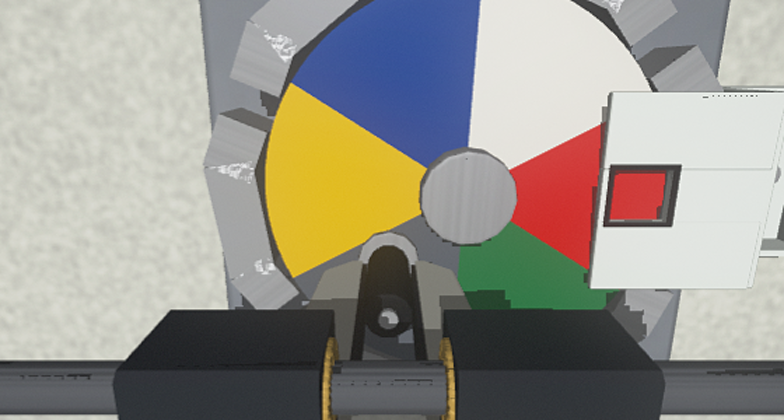

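```bash
python3 -m inch '[{"x":0,"y":0,"z":0,"twist":0},{"x":0,"y":0,"z":0,"twist":0},{"x":0,"y":0,"z":0,"twist":0},{"x":0,"y":0,"z":0,"twist":0},{"x":0,"y":0,"z":0,"twist":0}]' 0.0 20
python3 -m inch '[{"x":0,"y":-20,"z":0,"twist":0},{"x":0,"y":-40,"z":0,"twist":0},{"x":0,"y":-40,"z":0,"twist":0},{"x":0,"y":-20,"z":0,"twist":0},{"x":15,"y":0,"z":47,"twist":0},{"x":15,"y":0,"z":47,"twist":0},{"x":0,"y":0,"z":35,"twist":0},{"x":0,"y":0,"z":0,"twist":0}]'
python3 - <<'E'
from h import *
import pickle
np.set_printoptions(precision=4,suppress=True)
s=robot.read_state();print(s["tool_pos"],s["force"])
d=cam("wrist");crop(d,"w8.png",0,0,560,420,1.4);pickle.dump(d,open("w8.pkl","wb"))
d=cam("side"); crop(d,"s8.png",230,180,430,330,4);pickle.dump(d,open("s8.pkl","wb"))
E
```

```text
t: 9.65
tool_pos: [0.4628, -0.0258, 0.2599]
orientation: [-1.571, 0.022, -0.022]
force: [-0.3, 0.1, 0.2]
opening: 0.0453
t: 10.45
tool_pos: [0.4963, 0.1058, 0.3797]
orientation: [-1.569, 0.019, -0.019]
force: [-0.1, -1.0, -0.4]
opening: 0.0466
[0.4963 0.1058 0.3797] [-0.0876 -0.9673 -0.3796]
```

View pics/w8.png

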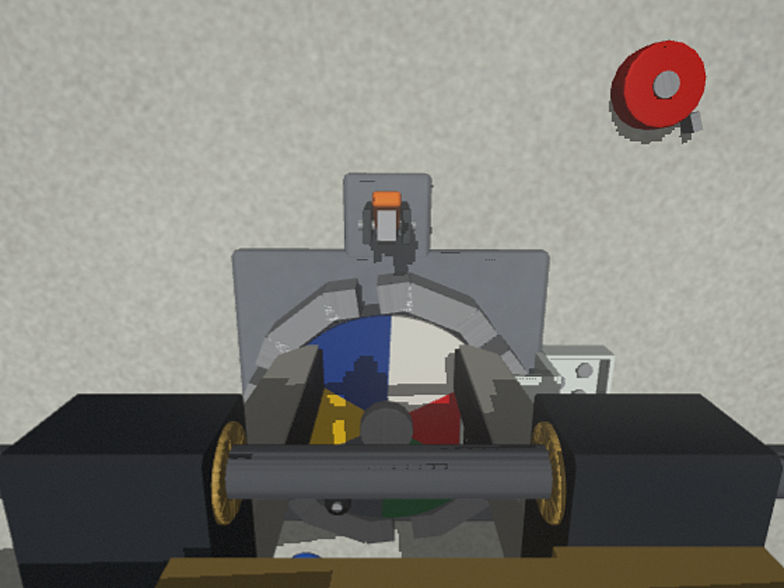

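View pics/s8.png

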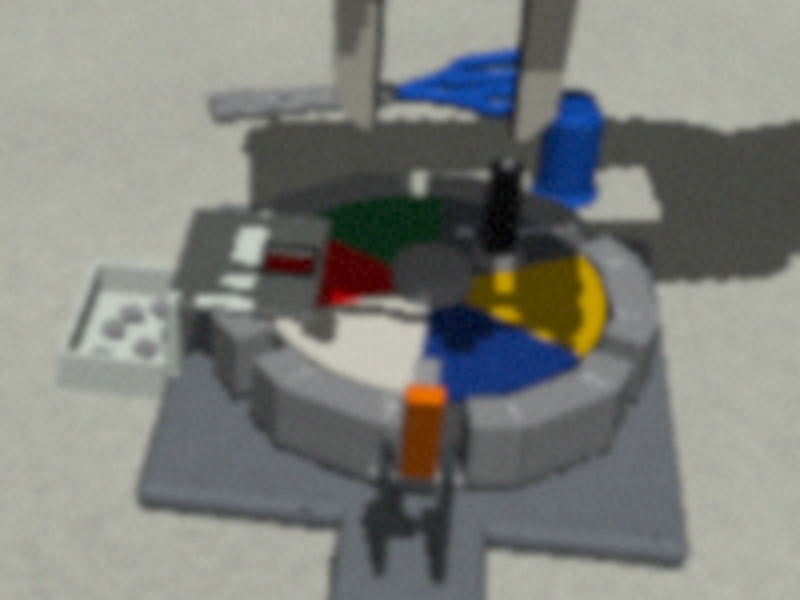

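```bash
python3 - <<'E'
from h import *
import pickle
np.set_printoptions(precision=4,suppress=True)
d=pickle.load(open("w8.pkl","rb"));crop(d,"w8a.png",230,110,330,200,8)
p=[(276.4,142)]
print(atz(d,p,.115),dep(d,p))
o=ortho(d,(.492,.13),.05,.09,600);cv2.imwrite("pics/o8.png",o[:,:,::-1])
E
```

```text
[[0.4967 0.1577 0.115 ]] [[0.4967 0.1578 0.1161]]
```

View pics/w8a.png

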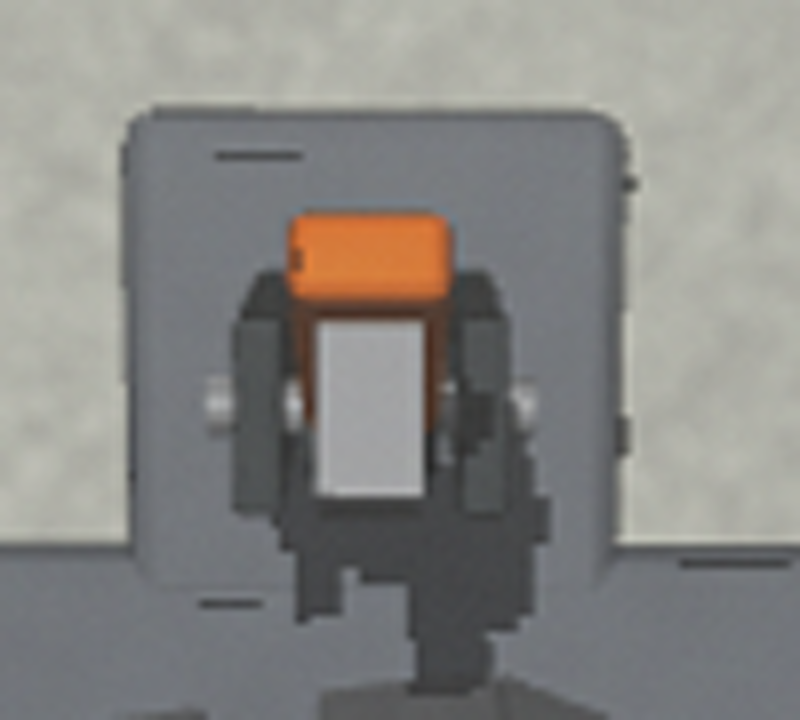

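View pics/o8.png

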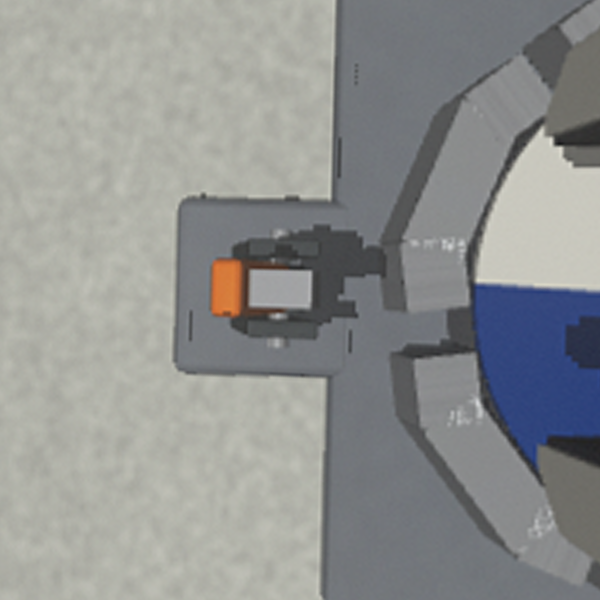

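```bash
python3 -m inch '[{"x":-1,"y":0,"z":25,"twist":0},{"x":0,"y":20,"z":25,"twist":0},{"x":0,"y":30,"z":0,"twist":0},{"x":0,"y":30,"z":0,"twist":0},{"x":0,"y":15,"z":0,"twist":0},{"x":0,"y":0,"z":0,"twist":0},{"x":0,"y":0,"z":0,"twist":0}]'
python3 - <<'E'
from h import *
d=cam("wrist");crop(d,"w9.png",130,120,430,330,2)
d=cam("side"); crop(d,"s9.png",250,170,400,290,5)
E
```

```text
t: 11.25
tool_pos: [0.4971, 0.1517, 0.2856]
orientation: [-1.571, 0.022, -0.023]
force: [1.0, -0.4, 0.7]
opening: 0.0466
```

View pics/w9.png

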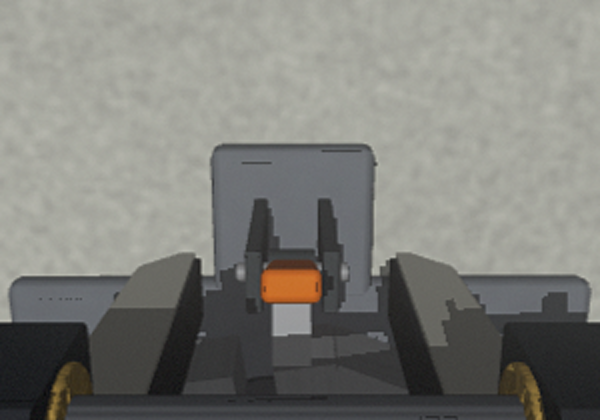

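View pics/s9.png

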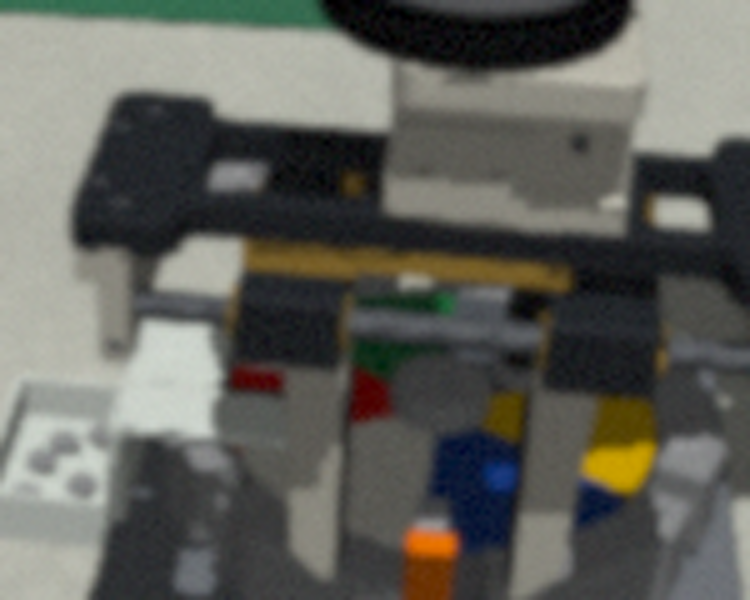

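```bash
python3 -m inch '[{"x":-0.4,"y":0,"z":4,"twist":0},{"x":0,"y":0,"z":0,"twist":0}]'
python3 -m inch '[{"x":0,"y":0,"z":0,"twist":0},{"x":0,"y":0,"z":0,"twist":0},{"x":0,"y":0,"z":0,"twist":0},{"x":0,"y":0,"z":0,"twist":0},{"x":0,"y":0,"z":0,"twist":0},{"x":0,"y":0,"z":0,"twist":0}]' -1 4
python3 - <<'E'
from h import *
d=cam("wrist");crop(d,"w10.png",130,120,430,330,2)
d=cam("side"); crop(d,"s10.png",250,170,400,290,5)
E
```

```text
t: 11.55
tool_pos: [0.4968, 0.1568, 0.286]
orientation: [-1.57, 0.02, -0.023]
force: [-0.4, -0.6, 0.5]
opening: 0.0465
t: 12.15
tool_pos: [0.4964, 0.1564, 0.2847]
orientation: [-1.571, 0.022, -0.022]
force: [0.1, 0.6, -0.8]
opening: 0.014
```

View pics/w10.png

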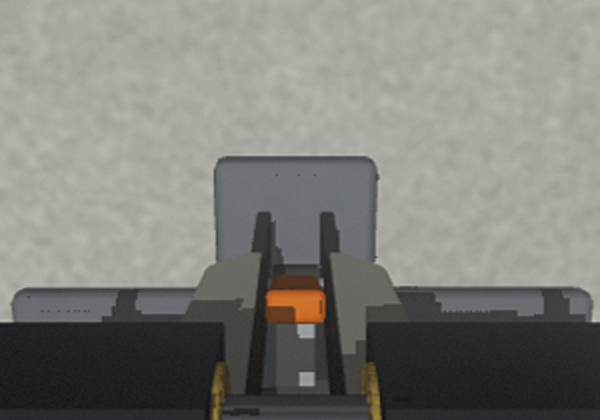

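View pics/s10.png

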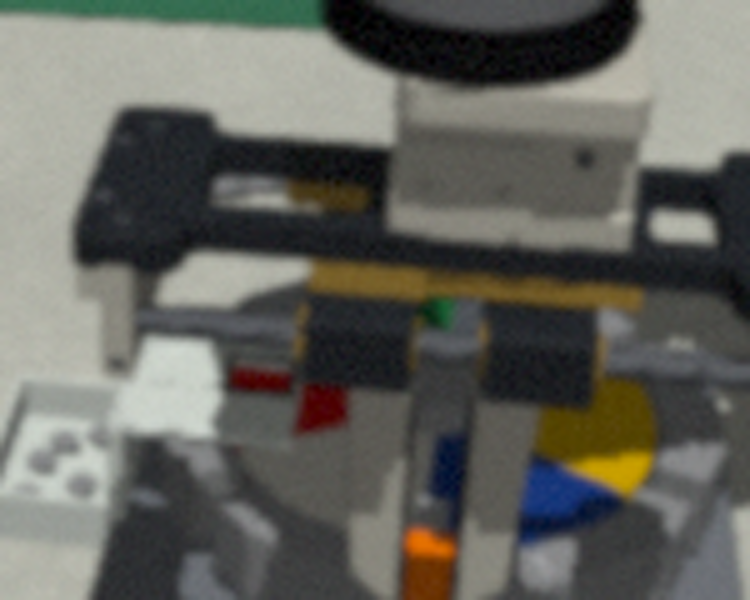

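Gripped at 14.0 mm, the arm's width, and the pawl is centred between the pads. Now the arc rows for L = 55 mm.

```bash
python3 - <<'E'
import numpy as np
L=55;py=pz=0;a0=-20
f=lambda a:(-L*np.sin(np.radians(a)),-L*np.cos(np.radians(a)))
for k in range(1,26):
    a=a0+4*k; Z=f(a)[0]-f(a0)[0];Y=f(a)[1]-f(a0)[1]
    y=round(Y-py,1);z=round(Z-pz,1);py+=y;pz+=z
    print(k,a,"phi %.2f"%np.radians(4*k),'{"x":0,"y":%.1f,"z":%.1f,"twist":0}'%(y,z), round(59-f(a)[1],1))
E
```

```text
1 -16 phi 0.07 {"x":0,"y":-1.2,"z":-3.7,"twist":0} 111.9
2 -12 phi 0.14 {"x":0,"y":-0.9,"z":-3.7,"twist":0} 112.8
3 -8 phi 0.21 {"x":0,"y":-0.7,"z":-3.8,"twist":0} 113.5
4 -4 phi 0.28 {"x":0,"y":-0.4,"z":-3.8,"twist":0} 113.9
5 0 phi 0.35 {"x":0,"y":-0.1,"z":-3.8,"twist":0} 114.0
6 4 phi 0.42 {"x":0,"y":0.1,"z":-3.8,"twist":0} 113.9
7 8 phi 0.49 {"x":0,"y":0.4,"z":-3.9,"twist":0} 113.5
8 12 phi 0.56 {"x":0,"y":0.7,"z":-3.7,"twist":0} 112.8
9 16 phi 0.63 {"x":0,"y":0.9,"z":-3.8,"twist":0} 111.9
10 20 phi 0.70 {"x":0,"y":1.2,"z":-3.6,"twist":0} 110.7
11 24 phi 0.77 {"x":0,"y":1.4,"z":-3.6,"twist":0} 109.2
12 28 phi 0.84 {"x":0,"y":1.7,"z":-3.4,"twist":0} 107.6
13 32 phi 0.91 {"x":0,"y":1.9,"z":-3.4,"twist":0} 105.6
14 36 phi 0.98 {"x":0,"y":2.2,"z":-3.1,"twist":0} 103.5
15 40 phi 1.05 {"x":0,"y":2.4,"z":-3.1,"twist":0} 101.1
16 44 phi 1.12 {"x":0,"y":2.5,"z":-2.8,"twist":0} 98.6
17 48 phi 1.19 {"x":0,"y":2.8,"z":-2.7,"twist":0} 95.8
18 52 phi 1.26 {"x":0,"y":2.9,"z":-2.5,"twist":0} 92.9
19 56 phi 1.33 {"x":0,"y":3.1,"z":-2.2,"twist":0} 89.8
20 60 phi 1.40 {"x":0,"y":3.3,"z":-2.0,"twist":0} 86.5
21 64 phi 1.47 {"x":0,"y":3.4,"z":-1.8,"twist":0} 83.1
22 68 phi 1.54 {"x":0,"y":3.5,"z":-1.6,"twist":0} 79.6
23 72 phi 1.61 {"x":0,"y":3.6,"z":-1.3,"twist":0} 76.0
24 76 phi 1.68 {"x":0,"y":3.7,"z":-1.1,"twist":0} 72.3
25 80 phi 1.75 {"x":0,"y":3.7,"z":-0.8,"twist":0} 68.6
```

```bash
python3 -m inch '[{"x":0,"y":-1.2,"z":-3.7,"twist":0},{"x":0,"y":-0.9,"z":-3.7,"twist":0},{"x":0,"y":-0.7,"z":-3.8,"twist":0},{"x":0,"y":-0.4,"z":-3.8,"twist":0},{"x":0,"y":-0.1,"z":-3.8,"twist":0},{"x":0,"y":0.1,"z":-3.8,"twist":0},{"x":0,"y":0.4,"z":-3.9,"twist":0},{"x":0,"y":0.7,"z":-3.7,"twist":0},{"x":0,"y":0.9,"z":-3.8,"twist":0},{"x":0,"y":1.2,"z":-3.6,"twist":0},{"x":0,"y":0,"z":0,"twist":0}]'
python3 - <<'E'
from h import *
d=cam("wrist");crop(d,"w11.png",130,120,430,330,2)
d=cam("side"); crop(d,"s11.png",250,170,400,290,5)
E
```

```text
t: 13.35
tool_pos: [0.4953, 0.1182, 0.2846]
orientation: [-1.571, 0.022, -0.022]
force: [0.8, -1.5, -0.3]
opening: 0.0142
```

View pics/w11.png

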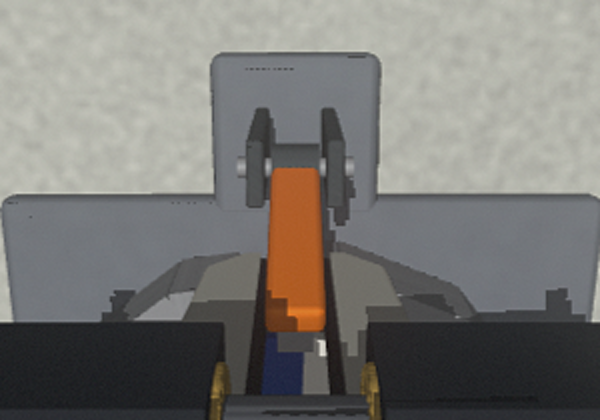

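View pics/s11.png

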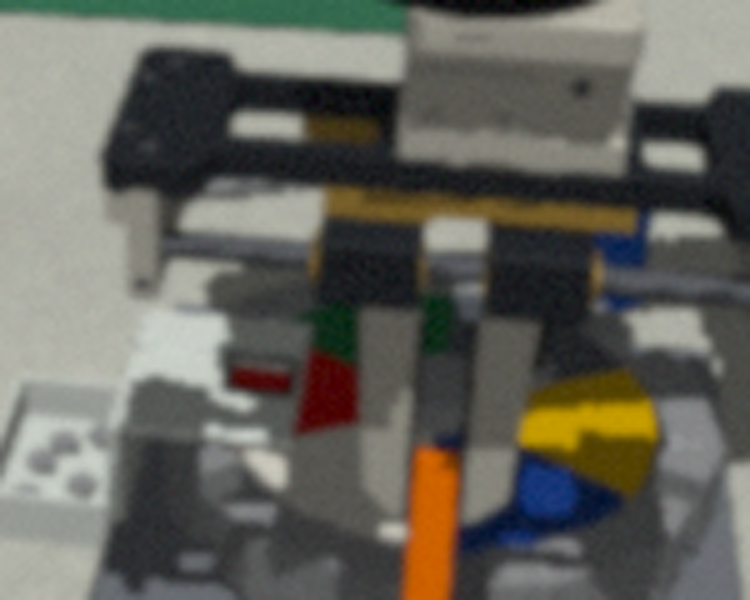

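```bash
python3 -m inch '[{"x":0,"y":1.4,"z":-3.6,"twist":0},{"x":0,"y":1.7,"z":-3.4,"twist":0},{"x":0,"y":1.9,"z":-3.4,"twist":0},{"x":0,"y":2.2,"z":-3.1,"twist":0},{"x":0,"y":2.4,"z":-3.1,"twist":0},{"x":0,"y":2.5,"z":-2.8,"twist":0},{"x":0,"y":2.8,"z":-2.7,"twist":0},{"x":0,"y":2.9,"z":-2.5,"twist":0},{"x":0,"y":3.1,"z":-2.2,"twist":0},{"x":0,"y":3.3,"z":-2,"twist":0},{"x":0,"y":3.4,"z":-1.8,"twist":0},{"x":0,"y":0,"z":0,"twist":0}]'
python3 - <<'E'
from h import *
d=cam("wrist");crop(d,"w12.png",130,120,430,330,2)
d=cam("side"); crop(d,"s12.png",250,170,400,290,5)
s=robot.read_state();print(s["tool_pos"],s["force"])
E
```

```text
t: 14.65
tool_pos: [0.4945, 0.088, 0.2567]
orientation: [-1.571, 0.022, -0.022]
force: [1.2, -0.0, -1.4]
opening: 0.0142
[0.49448101 0.08810639 0.25702022] [ 2.30622265  0.38432666 -0.57915606]
```

View pics/w12.png

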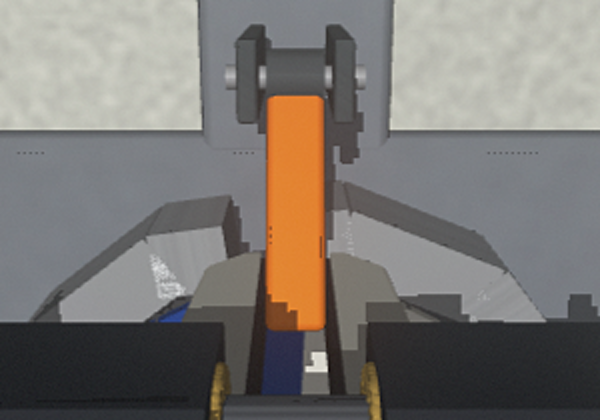

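View pics/s12.png

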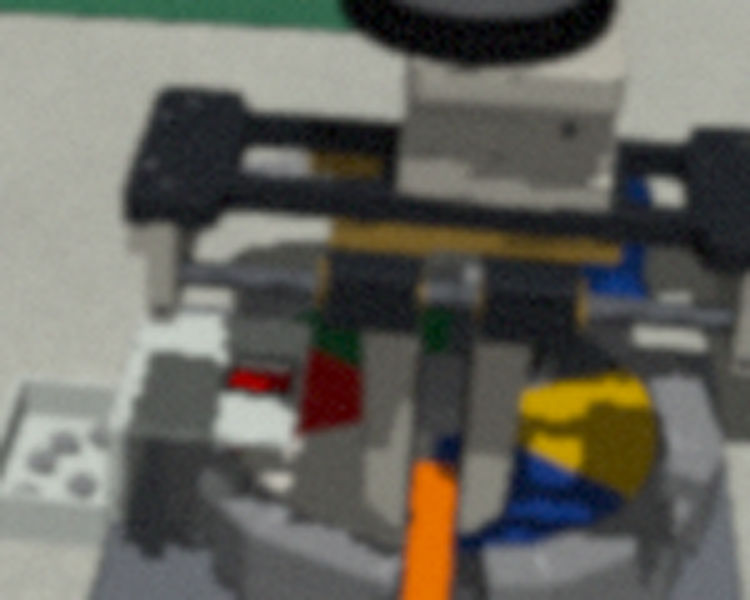

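```bash
cat >> h.py <<'E'
def pawl(d,save=None):
    # fit plane line to orange pixels top face: returns angle above level (deg) using depth
    h=cv2.cvtColor(d["color"],cv2.COLOR_RGB2HSV)
    m=((h[...,0]>4)&(h[...,0]<18)&(h[...,1]>150)&(h[...,2]>120)).astype(np.uint8)
    m=cv2.erode(m,np.ones((3,3)))
    v,u=np.nonzero(m*(d["depth"]>0)); P=dep(d,list(zip(u,v)))
    k=(P[:,1]>.06)&(P[:,1]<.2)&(abs(P[:,0]-.495)<.02)&(P[:,2]<.13); P=P[k]
    c=np.polyfit(P[:,1],P[:,2],1); r=P[:,2]-np.polyval(c,P[:,1])
    k=abs(r)<.002; c=np.polyfit(P[k,1],P[k,2],1)
    th=np.degrees(np.arctan(-c[0])); return th,1.92-np.radians(th),np.polyval(c,.137),len(P),P[:,1].min(),P[:,2][P[:,1].argmin()]
E
python3 - <<'E'
from h import *
d=cam("wrist");print(pawl(d))
E
```

```text
(np.float64(24.92715893056093), np.float64(1.4849390034938033), np.float64(0.06395489993002072), 2955, np.float64(0.08425492228388605), np.float64(0.08719052778088604))
```

```bash
python3 -m inch '[{"x":0,"y":1.7,"z":-0.8,"twist":0},{"x":0,"y":1.8,"z":-0.8,"twist":0},{"x":0,"y":1.8,"z":-0.7,"twist":0},{"x":0,"y":1.8,"z":-0.6,"twist":0},{"x":0,"y":0,"z":0,"twist":0}]' - 3
python3 - <<'E'
from h import *
d=cam("wrist");print(pawl(d)); s=robot.read_state();print(s["tool_pos"],s["force"])
E
```

```text
t: 15.3
tool_pos: [0.4944, 0.0852, 0.2498]
orientation: [-1.571, 0.022, -0.022]
force: [1.7, -0.4, -1.2]
opening: 0.0136
(np.float64(16.643730594341612), np.float64(1.629512101313826), np.float64(0.06364799167969393), 3146, np.float64(0.08048651734277798), np.float64(0.07905180845334253))
[0.49441331 0.0852792  0.24990476] [1.43431929 0.43571636 0.15401554]
```

```bash
python3 -m inch '[{"x":0,"y":1,"z":-0.3,"twist":0},{"x":0,"y":1,"z":-0.3,"twist":0},{"x":0,"y":1,"z":-0.2,"twist":0},{"x":0,"y":0,"z":0,"twist":0},{"x":0,"y":0,"z":0,"twist":0}]' - 3
python3 - <<'E'
from h import *
d=cam("wrist");print(pawl(d)); 
for i in range(4):
  s=robot.read_state();print(s["tool_pos"],s["force"]); imaging.read_camera("side")
E
```

```text
t: 15.85
tool_pos: [0.4944, 0.0845, 0.247]
orientation: [-1.571, 0.022, -0.022]
force: [1.3, -0.3, -0.7]
opening: 0.0138
(np.float64(13.662468788629353), np.float64(1.6815449356874566), np.float64(0.06349462515311717), 3130, np.float64(0.08011275221922022), np.float64(0.07611607990542918))
[0.49437863 0.08447541 0.24704068] [ 2.21691735 -0.35305864 -1.02186476]
[0.49437493 0.0844738  0.24703258] [ 1.00486038  0.08679347 -0.97672288]
[0.49437143 0.08448064 0.24705734] [ 1.28968753  0.34955429 -1.05929916]
[0.49437934 0.08447935 0.24705151] [ 2.16537175  0.06752642 -1.0918968 ]
```

```bash
python3 -m inch '[{"x":0,"y":0.5,"z":-0.1,"twist":0},{"x":0,"y":0.5,"z":-0.1,"twist":0},{"x":0,"y":0,"z":0,"twist":0}]' - 3
python3 - <<'E'
from h import *
d=cam("wrist");print(pawl(d)); 
for i in range(4):
  s=robot.read_state();print(s["tool_pos"],s["force"]); imaging.read_camera("side")
E
```

```text
t: 16.4
tool_pos: [0.4944, 0.0843, 0.2463]
orientation: [-1.571, 0.022, -0.022]
force: [-0.7, 0.1, 1.8]
opening: 0.014
(np.float64(12.902519797879464), np.float64(1.69480854772325), np.float64(0.06350688168713273), 3136, np.float64(0.07932259290435362), np.float64(0.07520576071106994))
[0.49439032 0.08429958 0.24622698] [-0.45984281 -0.45067286  3.66035202]
[0.4944034 0.0843017 0.246208 ] [-0.53103391  0.35092081  1.86955382]
[0.49442085 0.08429606 0.2462268 ] [-1.16777373 -0.41876654  2.2205047 ]
[0.49440859 0.08430167 0.24621265] [-0.1399237  -1.07932922  3.03885269]
```

```bash
python3 -m inch '[{"x":0,"y":-0.4,"z":0,"twist":0},{"x":0,"y":0,"z":0,"twist":0}]' - 3
python3 -m inch '[{"x":0,"y":0,"z":0,"twist":0},{"x":0,"y":0,"z":0,"twist":0},{"x":0,"y":0,"z":0,"twist":0},{"x":0,"y":0,"z":0,"twist":0}]' -0.1 20
python3 -m inch '[{"x":0,"y":-10,"z":0,"twist":0},{"x":0,"y":-30,"z":0,"twist":0},{"x":0,"y":-40,"z":0,"twist":0},{"x":0,"y":0,"z":0,"twist":0}]'
python3 - <<'E'
from h import *
import pickle
s=robot.read_state();print(s["t"],s["tool_pos"],s["force"])
d=cam("wrist");crop(d,"w13.png",80,80,480,380,2);print(pawl(d))
pickle.dump(d,open("w13.pkl","wb"))
E
```

```text
t: 16.85
tool_pos: [0.4944, 0.0843, 0.2464]
orientation: [-1.571, 0.022, -0.022]
force: [0.5, -0.3, 0.8]
opening: 0.014
t: 17.25
tool_pos: [0.4942, 0.0843, 0.2462]
orientation: [-1.571, 0.022, -0.022]
force: [-0.6, 0.9, -0.2]
opening: 0.04
t: 17.65
tool_pos: [0.4964, 0.0845, 0.3334]
orientation: [-1.57, 0.014, -0.03]
force: [1.3, 0.3, 0.3]
opening: 0.0416
17.65 [0.49641373 0.08446172 0.33344667] [1.34700171 0.33668054 0.34147717]
(np.float64(13.198009543708649), np.float64(1.6896512787526494), np.float64(0.063475732508869), 1380, np.float64(0.0798028748205671), np.float64(0.07470883477575693))
```

View pics/w13.png

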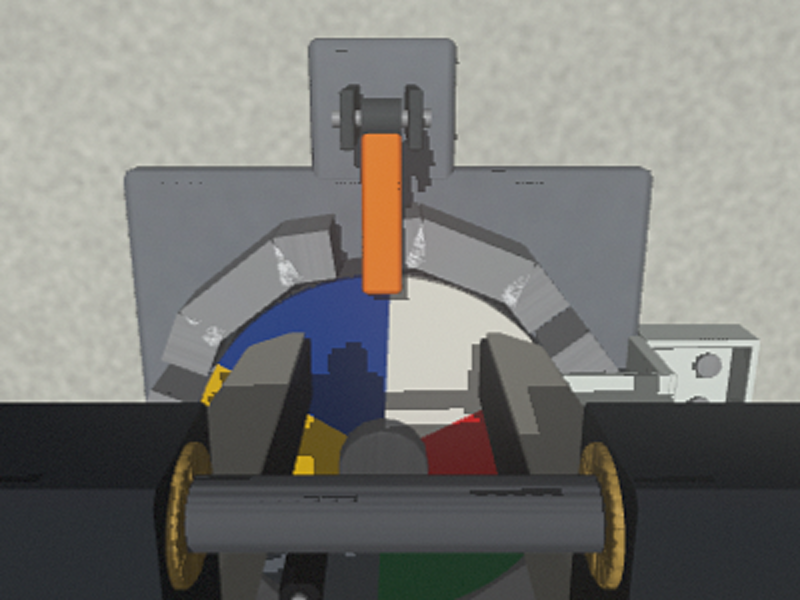

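```bash
python3 -m inch '[{"x":-11,"y":0,"z":-40,"twist":0},{"x":-11,"y":0,"z":-40,"twist":0},{"x":-9,"y":0,"z":-31,"twist":0},{"x":0,"y":0,"z":0,"twist":0},{"x":0,"y":0,"z":0,"twist":0}]'
python3 - <<'E'
from h import *
s=robot.read_state();print(s["t"],s["tool_pos"],s["force"])
d=cam("wrist");crop(d,"w14.png",80,80,480,380,2)
E
```

```text
t: 18.2
tool_pos: [0.46, -0.0261, 0.326]
orientation: [-1.57, 0.024, -0.023]
force: [-0.0, 0.1, 0.0]
opening: 0.0421
18.2 [ 0.4599799  -0.02611767  0.32596169] [-0.02596723  0.07055887  0.03610441]
```

View pics/w14.png

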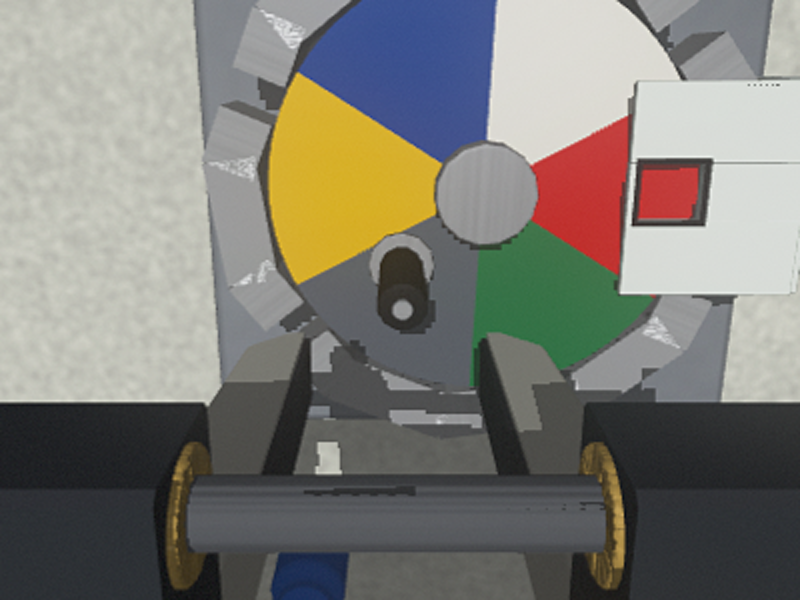

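```bash
python3 -m inch '[{"x":2.5,"y":22,"z":0,"twist":0},{"x":0,"y":22,"z":0,"twist":0},{"x":0,"y":22,"z":0,"twist":0},{"x":0,"y":0,"z":0,"twist":0},{"x":0,"y":0,"z":0,"twist":0}]'
python3 -m inch '[{"x":0,"y":0,"z":0,"twist":0},{"x":0,"y":0,"z":0,"twist":0},{"x":0,"y":0,"z":0,"twist":0},{"x":0,"y":0,"z":0,"twist":0},{"x":0,"y":0,"z":0,"twist":0}]' -1 20
python3 - <<'E'
from h import *
s=robot.read_state();p=s["tool_pos"];print(s["t"],p,s["force"],np.degrees(np.arctan2(p[1],p[0]-.4925))%360)
d=cam("wrist");crop(d,"w15.png",80,0,480,300,2)
t=cam("top");crop(t,"t15.png",180,200,330,310,5)
E
```

```text
t: 18.75
tool_pos: [0.4628, -0.025, 0.2604]
orientation: [-1.57, 0.022, -0.02]
force: [0.5, -0.1, 1.3]
opening: 0.042
t: 19.25
tool_pos: [0.4626, -0.026, 0.2611]
orientation: [-1.571, 0.023, -0.022]
force: [-4.8, 0.3, 6.9]
opening: 0.0156
19.25 [ 0.4626113  -0.02602887  0.26109224] [-4.81211547  0.25732369  6.90011084] 221.0513074450189
```

View pics/w15.png

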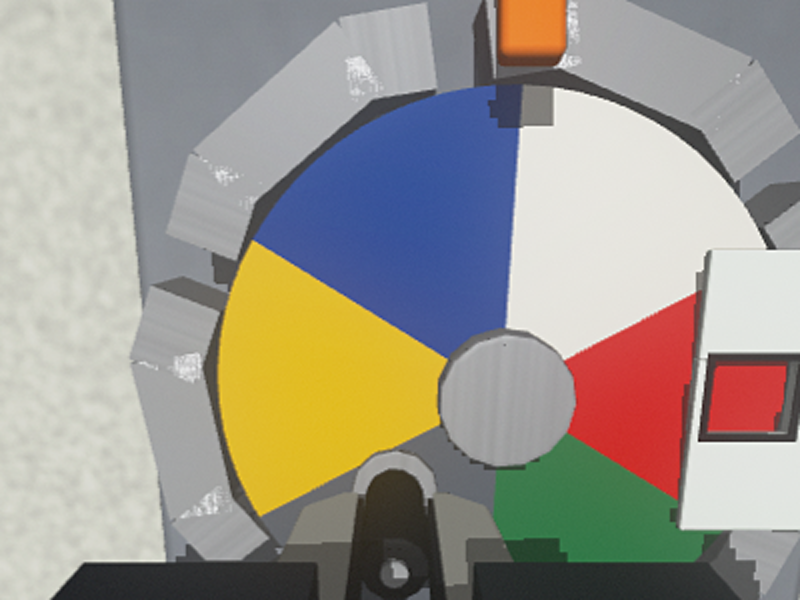

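View pics/t15.png

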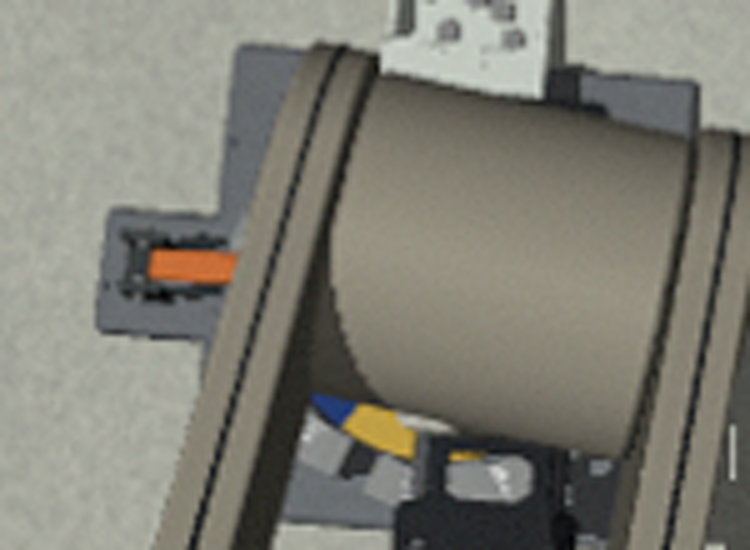

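```bash
python3 -m inch '[{"x":-0.2,"y":0.1,"z":0.3,"twist":0},{"x":-0.2,"y":0.1,"z":0.3,"twist":0},{"x":-0.2,"y":0,"z":0.3,"twist":0},{"x":-0.3,"y":0,"z":0.2,"twist":0},{"x":-0.2,"y":0,"z":0.3,"twist":0},{"x":-0.2,"y":0,"z":0.3,"twist":0},{"x":-0.2,"y":0,"z":0.3,"twist":0},{"x":-0.3,"y":0,"z":0.2,"twist":0},{"x":-0.2,"y":0,"z":0.3,"twist":0},{"x":-0.2,"y":0,"z":0.3,"twist":0}]'
cat >> h.py <<'E'
def tip(d):
    h=cv2.cvtColor(d["color"],cv2.COLOR_RGB2HSV)
    m=((h[...,0]>4)&(h[...,0]<18)&(h[...,1]>150)&(h[...,2]>120)).astype(np.uint8); m=cv2.erode(m,np.ones((3,3)))
    v,u=np.nonzero(m*(d["depth"]>0)); P=dep(d,list(zip(u,v)))
    P=P[(P[:,1]>.07)&(P[:,1]<.2)&(abs(P[:,0]-.495)<.02)&(P[:,2]<.13)]
    for a,b in ((.078,.085),(.085,.09),(.09,.1)):
        k=(P[:,1]>a)&(P[:,1]<b)
        if k.sum(): print("  y %.3f z %.4f n %d"%(P[k,1].mean(),P[k,2].mean(),k.sum()),end="")
    print()
def st():
    s=robot.read_state();p=s["tool_pos"];print(round(s["t"],2),p.round(4),s["force"].round(1),"ang %.1f"%(np.degrees(np.arctan2(p[1],p[0]-.4925))%360))
E
python3 - <<'E'
from h import *
st();d=cam("wrist");tip(d);crop(d,"w16.png",80,0,480,300,2)
E
```

```text
t: 20.35
tool_pos: [0.4611, -0.0241, 0.2612]
orientation: [-1.573, 0.021, -0.024]
force: [-0.1, -7.2, 2.3]
opening: 0.0155
20.35 [ 0.4611 -0.0241  0.2612] [-0.1 -7.2  2.3] ang 217.5
  y 0.082 z 0.0762 n 453  y 0.087 z 0.0751 n 403  y 0.091 z 0.0742 n 88
```

View pics/w16.png

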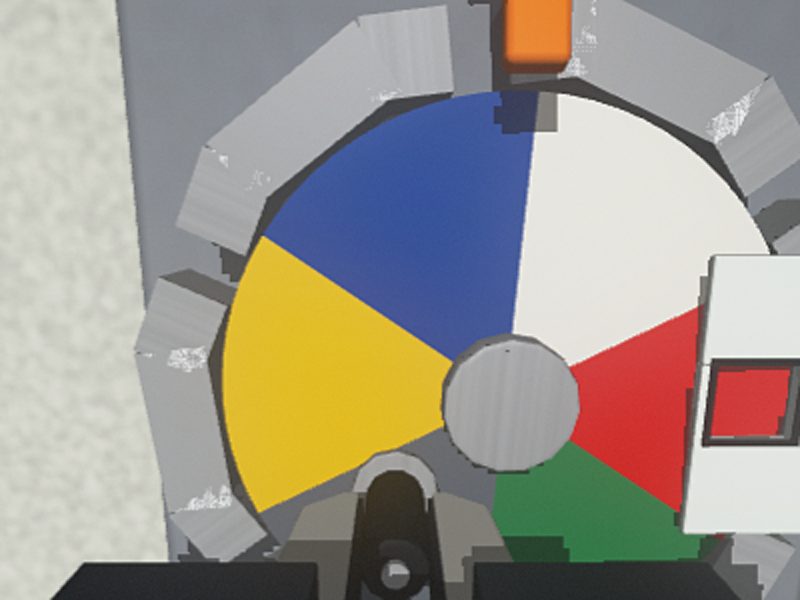

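```bash
python3 -m inch '[{"x":-0.25,"y":0,"z":0.25,"twist":0},{"x":-0.25,"y":0,"z":0.25,"twist":0},{"x":-0.25,"y":0,"z":0.25,"twist":0},{"x":-0.2,"y":0,"z":0.3,"twist":0},{"x":-0.2,"y":0,"z":0.3,"twist":0}]'
python3 - <<'E'
from h import *
st();d=cam("wrist");tip(d)
E
```

```text
t: 20.9
tool_pos: [0.4599, -0.0227, 0.2611]
orientation: [-1.573, 0.021, -0.024]
force: [-0.6, -6.6, 1.1]
opening: 0.0156
20.9 [ 0.4599 -0.0227  0.2611] [-0.6 -6.6  1.1] ang 214.9
  y 0.082 z 0.0761 n 452  y 0.087 z 0.0750 n 394  y 0.091 z 0.0740 n 214
```

```bash
python3 -m inch '[{"x":-0.2,"y":0,"z":0.3,"twist":0},{"x":0,"y":0,"z":0,"twist":0}]'
python3 - <<'E'
from h import *
st();d=cam("wrist");tip(d);crop(d,"w17.png",230,0,430,150,4)
E
```

```text
t: 21.15
tool_pos: [0.4597, -0.0224, 0.2611]
orientation: [-1.573, 0.021, -0.024]
force: [0.1, -6.7, 3.4]
opening: 0.0156
21.15 [ 0.4597 -0.0224  0.2611] [ 0.1 -6.7  3.4] ang 214.3
  y 0.082 z 0.0760 n 437  y 0.087 z 0.0749 n 390  y 0.092 z 0.0738 n 241
```

View pics/w17.png

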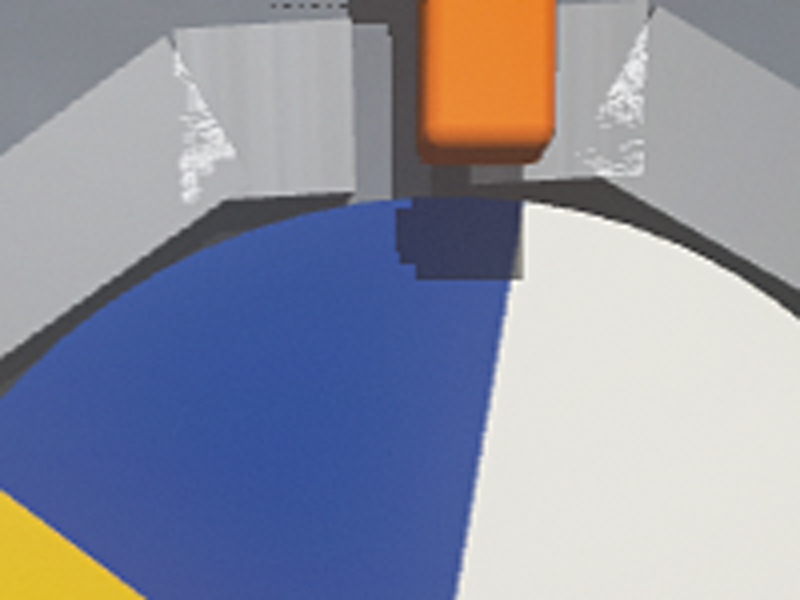

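```bash
python3 -m inch '[{"x":-0.2,"y":0,"z":0.3,"twist":0},{"x":-0.2,"y":0,"z":0.3,"twist":0},{"x":0,"y":0,"z":0,"twist":0}]'
python3 - <<'E'
from h import *
st();d=cam("wrist");tip(d)
E
```

```text
t: 21.5
tool_pos: [0.4593, -0.0217, 0.2611]
orientation: [-1.573, 0.021, -0.023]
force: [-1.1, -7.2, 3.6]
opening: 0.0159
21.5 [ 0.4593 -0.0217  0.2611] [-1.1 -7.2  3.6] ang 213.2
  y 0.082 z 0.0758 n 437  y 0.087 z 0.0748 n 376  y 0.092 z 0.0736 n 294
```

```bash
python3 -m inch '[{"x":-0.2,"y":0,"z":0.3,"twist":0},{"x":0,"y":0,"z":0,"twist":0}]'
python3 - <<'E'
from h import *
st();d=cam("wrist");tip(d);crop(d,"w18.png",230,0,430,150,4)
E
```

```text
t: 21.75
tool_pos: [0.4591, -0.0214, 0.2611]
orientation: [-1.573, 0.021, -0.023]
force: [-1.3, -6.6, 2.9]
opening: 0.0154
21.75 [ 0.4591 -0.0214  0.2611] [-1.3 -6.6  2.9] ang 212.7
  y 0.082 z 0.0660 n 478  y 0.088 z 0.0658 n 361  y 0.093 z 0.0655 n 449
```

View pics/w18.png

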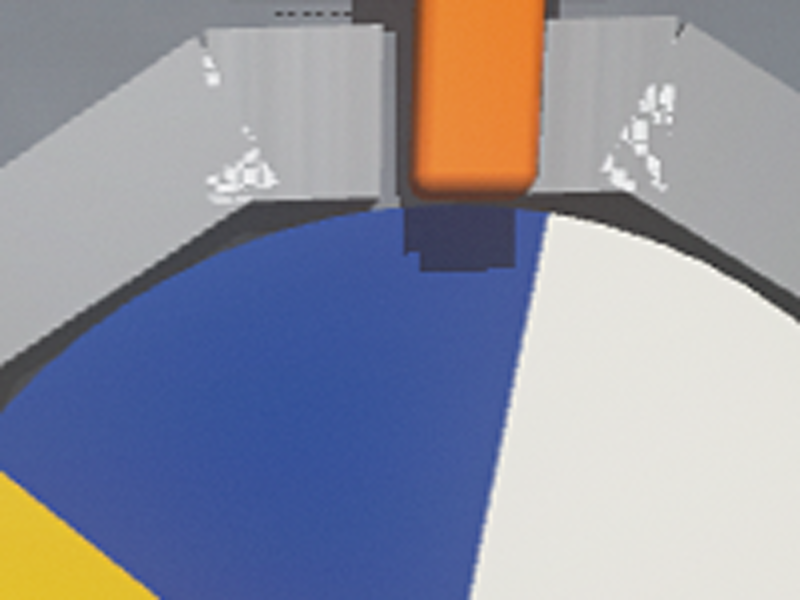

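```bash
python3 - <<'E'
from h import *
for i in range(3):
    st();d=cam("wrist");tip(d);print(pawl(d))
E
```

```text
21.8 [ 0.459  -0.0214  0.2611] [-1.8 -6.1  3.1] ang 212.6
  y 0.082 z 0.0632 n 463  y 0.088 z 0.0632 n 358  y 0.093 z 0.0633 n 477
(np.float64(-0.4539743382857326), np.float64(1.9279233469226484), np.float64(0.06359189678122878), 1343, np.float64(0.07723405640443773), np.float64(0.06390832320537856))
21.85 [ 0.4591 -0.0214  0.2611] [-1.9 -6.6  3.4] ang 212.6
  y 0.082 z 0.0632 n 471  y 0.088 z 0.0632 n 350  y 0.093 z 0.0632 n 481
(np.float64(-0.09183369202548039), np.float64(1.921602800290107), np.float64(0.06328890628665333), 1347, np.float64(0.077232803026134), np.float64(0.06387958287536213))
21.9 [ 0.459  -0.0214  0.2611] [-1.8 -4.9  2.4] ang 212.6
  y 0.082 z 0.0632 n 470  y 0.088 z 0.0632 n 353  y 0.093 z 0.0631 n 479
(np.float64(0.13783623761803934), np.float64(1.9175943038250038), np.float64(0.06305235957980748), 1348, np.float64(0.07713067663621384), np.float64(0.06423183710107944))
```

```bash
python3 -m inch '[{"x":0.1,"y":0,"z":-0.3,"twist":0},{"x":0.1,"y":0,"z":-0.3,"twist":0},{"x":0,"y":0,"z":0,"twist":0}]'
python3 -m inch '[{"x":0,"y":0,"z":0,"twist":0},{"x":0,"y":0,"z":0,"twist":0},{"x":0,"y":0,"z":0,"twist":0},{"x":0,"y":0,"z":0,"twist":0},{"x":0,"y":0,"z":0,"twist":0}]' 0 20
python3 -m inch '[{"x":0,"y":-20,"z":0,"twist":0},{"x":0,"y":-40,"z":0,"twist":0},{"x":0,"y":-40,"z":0,"twist":0},{"x":0,"y":-40,"z":0,"twist":0},{"x":0,"y":0,"z":30,"twist":0},{"x":0,"y":0,"z":0,"twist":0},{"x":0,"y":0,"z":0,"twist":0}]'
python3 - <<'E'
from h import *
st();d=cam("wrist");tip(d);print(pawl(d));crop(d,"w19.png",0,0,560,420,1.4)
t=cam("side");crop(t,"s19.png",190,130,430,370,2.5)
E
```

```text
t: 22.25
tool_pos: [0.4592, -0.0217, 0.2611]
orientation: [-1.572, 0.022, -0.023]
force: [-3.0, -4.7, 5.1]
opening: 0.0157
t: 22.75
tool_pos: [0.4589, -0.0209, 0.2601]
orientation: [-1.571, 0.022, -0.022]
force: [-0.1, -0.3, 0.6]
opening: 0.046
t: 23.45
tool_pos: [0.4597, 0.0093, 0.3999]
orientation: [-1.571, 0.021, -0.02]
force: [-0.3, 0.4, -0.7]
opening: 0.0467
23.45 [0.4597 0.0093 0.3999] [-0.3  0.4 -0.7] ang 164.2
  y 0.082 z 0.0633 n 116  y 0.088 z 0.0634 n 88  y 0.095 z 0.0634 n 162
(np.float64(0.1910959863190805), np.float64(1.916664745851386), np.float64(0.06317041279162124), 956, np.float64(0.07835534588347715), np.float64(0.06286962463798851))
```

View pics/w19.png

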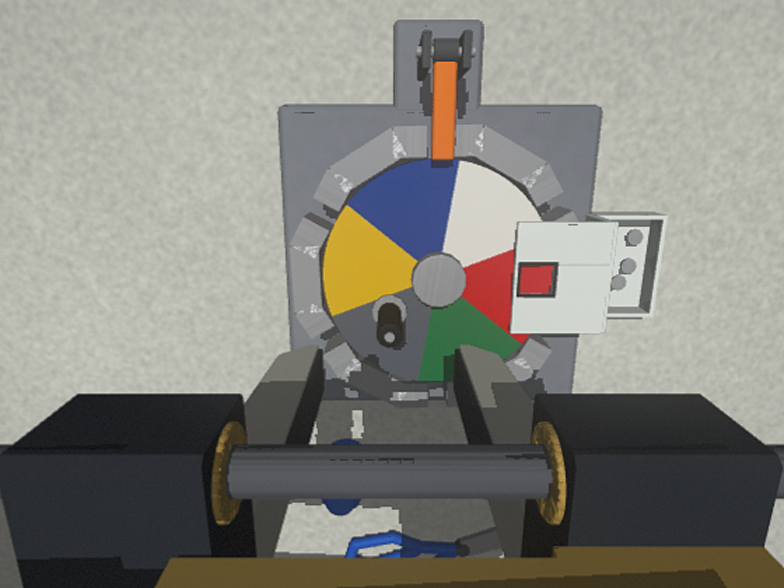

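View pics/s19.png

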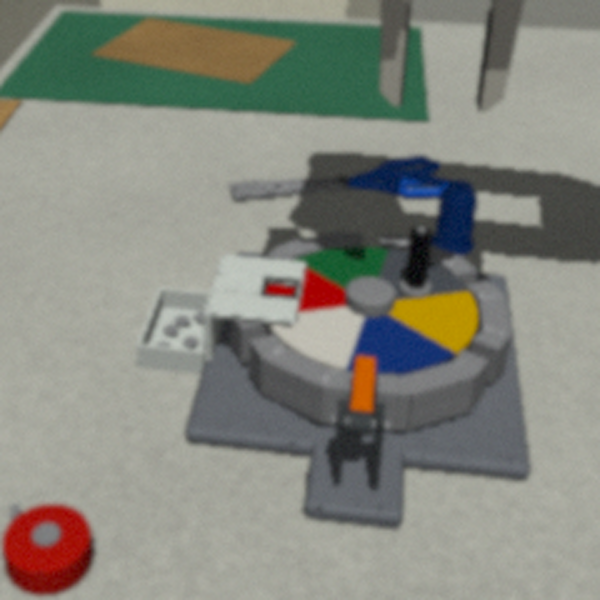

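```bash
python3 -c "
from plant import robot
print(robot.read_state()['dq'].round(3)); print(robot.close_job())"
```

```text
[-0.007  0.005  0.002 -0.002 -0.     0.003]
the job is handed in; nothing more can be done
None
```

The job is done and handed in at about 23.6 s: the pawl is locked in a notch and red fills the window.

- **Turning to red:** I gripped the peg and turned the wheel about 160° anticlockwise. Red stopped about 3° from the window's centre and rested there with the pawl still up.
- **Tipping the pawl:** I gripped the pawl lightly (3–4 N) and carried it over until its tooth rested on the rim at about 1.69 rad. At contact the tool read 2–4 N upwards. Adding about 1 N for the pawl's weight, the tooth briefly bore an estimated 3–5 N. I eased back before letting go.
- **Locking:** The pictures showed the notch on the anticlockwise side, so I eased the wheel clockwise only, in steps of about 0.5°. The tooth dropped in after about 8.5° of turn, and I stopped, eased the load and released the peg.

**Last checks:**
- The pawl measured about 1.917 rad, with the arm level; fully in is 1.92.
- The last wrist and side pictures show the window entirely red. Red's middle is about 11° from its centre, inside the 18° limit.
- The gripper is open and about 0.1 m clear of everything.
- The spool, tape case and shears were never touched and look unmoved, though I did not re-measure them.

**Disagreements and refusals:**
- The first two move commands were refused because the rows lacked some keys; nothing moved.
- Camera estimates of the wheel's centre differed by about 2 mm, which did no harm.
- While easing the wheel, the tool read 6–7 N sideways. Bearing friction accounts for about 4.5 N of that, and I put the rest down to my path running slightly inside the peg's circle.

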